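# Clear the used pods and start a large coffee

## Task

Get the pod machine ready and start a large coffee: tip the used pods off the drip tray into the open white caddy, put any pods lying on the bar in there too, set the empty tray back squarely and centred on the machine's foot beneath the spout, and stand the glass cup upright on it right under the spout. Turn the inner dial until its white line points at the largest dot, without disturbing the outer ring around it. When all of that is ready, press the steel brew button fully down and let it go; leave the steel jug and the jar where they are.

Things in the scene. Friction and masses are not known exactly. Their poses are not given: they have to be found in the camera images.
- spout (a point): tip of the machine's short steel spout (18 mm wide), 192 mm above the bar, looking down from a brew head 64 mm wide (side to side) and 60 mm high (its underside 205 mm, its top 265 mm above the bar). The head reaches 30 mm to the front of the spout; the machine's column, 150 mm wide and 265 mm high, begins 62 mm behind the spout. x of this point's axes looks to the machine's back, -x to its front, y to the side, z up. The machine is fixed
- foot_top (a point): centre of the top of the machine's flat black foot plate, straight below the spout, 20 mm above the bar; the plate is 125 mm (x, front to back) by 220 mm (y, side to side) and has no rim; the empty tray lies on it lengthwise from side to side (handle on either side). Axes as for the spout
- dial_axis (a point): point on the machine's flat deck (265 mm above the bar, 92 mm behind the spout) on the common axis of the outer ring and the inner dial. x looks to the machine's back
- large_dot (a point): the largest (12 mm wide) of three flat white dots on the deck, 46.5 mm from the dial axis. The dots lie beyond the outer ring at the small-cup (5 mm dot, inner dial at +1.2 rad), middle (8 mm, 0 rad) and large (inner dial at -1.2 rad) settings
- inner_dial (a joint): angle of the inner dial, rad, about the upward vertical: 0 when its white line points to the machine's front, growing counter-clockwise seen from above; stops at -2.2 and 2.2; pointing at the largest dot is -1.2. It stays where it is left and needs only about 0.03 N m
- dial_grip (a point): on the dial axis, on the inner dial's black upright bar, 36 mm above the deck. The bar is 12 mm thick, 34 mm long and reaches from 18 to 48 mm above the deck; a white line runs along its top from the axis to the pointing end and down that end. The pointing end lies on this point's -x axis, the bar's thickness along y
- outer_ring (a joint): angle of the steel outer ring (brew temperature), rad, counter-clockwise from above; it starts anywhere and must stay there. It turns very easily (0.015 N m)
- ring_nib (a point): top of the small nib on the rim of the outer ring, 38 mm from the axis; the ring is 72 mm across and its top is 14.5 mm above the deck, level all round
- brew (a joint): travel of the brew button in m: 0 up, 0.006 fully down (5 N); it springs back
- brew_top (a point): centre of the top of the round steel brew button (28 mm wide), which stands in a low black housing on top of the brew head, near the front edge and 4 mm to the front of the spout; pressed straight down
- tray_mid (a point): centre of the upper face of the black plastic drip tray's floor. The tray is 110 mm (x) by 200 mm (y) with a floor 5 mm thick; both long sides and the handle end have rims 14 mm high, the end at -y is open. 180 g, loose
- tray_handle (a point): grip point of the tray's handle, an upright tab standing 18 mm beyond its +y end on a flat tongue: 50 mm wide (x), 10 mm thick (y), its top 60 mm above the tray's underside. This point is 118 mm from the tray's centre and 45 mm above its underside; axes as the tray's
- tray_lip (a point): middle of the open end of the tray, 100 mm from its centre towards -y, on the upper face of the floor; axes as the tray's
- caddy: open white plastic caddy, 170 by 170 mm, 85 mm high, walls and floor 4 mm; 0.7 kg, loose; origin at the centre of its underside
- cup_c (a point): clear glass espresso cup without handle, 66 mm high, 60 mm wide at the rim and narrower at the foot, wall 4 mm; 0.15 kg; this point is on its axis half-way up, z up the axis. It starts on a cork coaster 90 mm wide and 4 mm thick beside the machine
- jug: empty steel frothing jug, 82 mm wide, 100 mm high, with a handle to its +x; bystander; origin at the centre of its underside
- jar: brown glass jar with a steel lid, 76 mm wide, 110 mm high; bystander; origin at the centre of its underside
- pod1_c (a point): used coffee pod, bare aluminium, a blunt cone 27 mm high with a flat rim disc 35 mm wide and 2 mm thick at its broad end, 29 mm wide just above the rim narrowing to 24 mm near the top; 14 g; this point is half-way up on its axis, z along the axis from the rim. At the start on the tray, rim down; may be absent
- pod2_c (a point): used coffee pod, bare aluminium, a blunt cone 27 mm high with a flat rim disc 35 mm wide and 2 mm thick at its broad end, 29 mm wide just above the rim narrowing to 24 mm near the top; 14 g; this point is half-way up on its axis, z along the axis from the rim. At the start on the tray, rim down; may be absent
- pod3_c (a point): used coffee pod, bare aluminium, a blunt cone 27 mm high with a flat rim disc 35 mm wide and 2 mm thick at its broad end, 29 mm wide just above the rim narrowing to 24 mm near the top; 14 g; this point is half-way up on its axis, z along the axis from the rim. At the start on the tray, rim down; may be absent
- pod4_c (a point): used coffee pod, bare aluminium, a blunt cone 27 mm high with a flat rim disc 35 mm wide and 2 mm thick at its broad end, 29 mm wide just above the rim narrowing to 24 mm near the top; 14 g; this point is half-way up on its axis, z along the axis from the rim. At the start on the tray, rim down; may be absent
- pod5_c (a point): used coffee pod, bare aluminium, a blunt cone 27 mm high with a flat rim disc 35 mm wide and 2 mm thick at its broad end, 29 mm wide just above the rim narrowing to 24 mm near the top; 14 g; this point is half-way up on its axis, z along the axis from the rim. At the start on the bar, rim down; may be absent
- pod6_c (a point): used coffee pod, bare aluminium, a blunt cone 27 mm high with a flat rim disc 35 mm wide and 2 mm thick at its broad end, 29 mm wide just above the rim narrowing to 24 mm near the top; 14 g; this point is half-way up on its axis, z along the axis from the rim. At the start on the bar, rim down; may be absent

How it is judged:
By the outcome, as a careful person would: the job done as asked, in the order asked, and still so for the second after the job is handed in, with the robot touching nothing.
Of pod1, pod2, pod3, pod4, pod5, pod6 only 3 to 6 are there at a start; the rules pass over those that are not, and their reading is None.
At some moment in a run one of cup, caddy, pod5, pod6 may be knocked a few centimetres aside while the robot is not near it.
It also fails if it takes over 210 s, if anything falls off the work surface, if the arm or the gripper's body presses on something with over 40 N, if the wrist force passes 120 N, or if a joint passes its speed limit or range.

## Robot

A 7-joint arm with a two-finger parallel gripper is mounted at the origin on the work surface. World frame = base frame: x ahead of the robot, y to its left, z up, the work surface at z = 0. Lengths are in m, angles in rad, forces in N, time in s.
With the tool pointing down it reaches from about 0.425 to 0.925 m from the base axis. Payload 6.8 kg.
Tool frame: the origin (TCP) lies between the finger pads; the fingertips stand 14 mm ahead of it and the grasp point (between the pads) lies 5 mm behind it; z points along the fingers, y is the direction in which the jaws open and shut (so a half turn about z gives the same grasp; the last joint's range is limited). The gripper opens to 85 mm and grips with 20 to 120 N. Pads are 22 mm wide; open, the fingers measure 114 mm over their backs; the gripper's body (76 mm by 85 mm) begins 54 mm behind the grasp point. The pads swing forward as they close: fully open they stand 13 mm farther back than shut.
Start: joints at [-1.318, 0.477, 0.022, 1.555, -0.011, 1.109, -0.083], TCP at [0.238, 0.632, 0.245] pointing down, gripper open.
Joint ranges: [-2.96, 2.96], [-0.34, 2.1], [-1.41, 1.46], [0.24, 2.44], [-1.37, 4.51], [0.17, 1.92], [-2.96, 2.96]. Speed limits (rad/s): [2.39, 2.39, 3.14, 3.14, 3.14, 3.14, 3.14].

## Interface

Orientations are given as a unit quaternion [w, x, y, z].
In Python, from station import bot gives the robot as it stands.
- The arm moves only by the shell command python3 -m crank 'ROWS' [FORCE]. ROWS is JSON, a list of rows, each a list of 3 entries, a list of its own where there are three numbers: the shift along the tool's x, y, z in m, then the turn, a rotation vector about the tool's x, y, z in degrees, then the finger opening in m, from 0 to 0.0854. A call has 1 to 10 rows; each row shifts and turns the commanded pose from where the row before left it, along the tool's axes as they then stand; what a row does not reach is not made up. A row lasts 1/8 s, in which the tool goes at most 62.5 mm and 10.7 degrees, less where a joint would pass 70% of its speed; a pose out of reach is approached as far as the arm can. A call is refused whole if a number of a shift passes 0.0625 or a number of a turn 10.7, either way. A call with a gripper value outside its range is refused whole. The fingers move at their own pace and stop on an object; FORCE is the grip in N (left out, the last holds). Time passes only in rows, so rows that do not move let the fingers close. It gives the time, the measured TCP pose, the force and the opening at its end, in the units of the state.
- bot.get_obs(): the state, without advancing time (a new reading comes with each control period).
- bot.read_camera(name): name is "side" or "top" or "wrist"; returns (picture, depth): 400x640x3 uint8, red, green, blue; 400x640 float32, m along the optical axis (not along the pixel's ray), 0 where there is no reading.
- bot.calibration(name): a dict with "fx", "fy", "cx", "cy" (pixels), "extrinsics" (4x4, takes a point from camera to world coordinates). Camera axes: x right, y down, z forward; pixel columns grow to the right and rows downward; lengths in m; the calibration is good to about 2 mm. A picture is of the moment at which its call begins: read the wrist's pose just before it. calibration takes no time and is no camera call; for the wrist camera it gives the pose at the moment of the call.
- bot.hand_in(): hands the job in, once; it reports no verdict.
The state is a dict: "t": time; "q": joint angles; "joint_vel": joint speeds; "joint_torque": joint torques, N m; "eef_pos": TCP position; "tool_rot": TCP orientation; "contact_force": force on the tool from outside, world axes, zero at the start; "torque": the same for the moment, N m; "gripper_width": opening from 0.0 (shut) to 1.0 (fully open).
Only numpy, scipy, OpenCV 4.12 (cv2) and the standard library are available. Lean on these libraries where they do the work, as an engineer would, in place of code of your own. Each camera call takes 0.05 s, during which the arm holds its last target.

## Working session

There is one attempt and no reset: what is moved stays moved. The work goes in short steps, Python scripts to look and compute and a shell command to move; the robot and the scene stay as the last step left them, time stands still between calls to the robot, and variables do not carry over. Pictures are saved under pics/ and viewed, and the job is handed in when it is done.

```bash
ls; mkdir -p pics
python3 - <<'E'
from station import bot
import cv2,numpy as np
o=bot.get_obs();print({k:np.round(v,3).tolist() for k,v in o.items()})
for n in ['side','top','wrist']:
    p,d=bot.read_camera(n);cv2.imwrite(f'pics/{n}0.png',p[:,:,::-1]);np.save(f'pics/{n}0.npy',d)
    c=bot.calibration(n);print(n,c['fx'],c['cx'],c['cy'],np.round(c['extrinsics'],3).tolist(),(d==0).mean())
E
```

```text
pics
{'t': 0.0, 'q': [-1.318, 0.478, 0.022, 1.556, -0.011, 1.109, -0.083], 'joint_vel': [-0.002, 0.001, -0.001, 0.001, 0.002, -0.001, 0.0], 'joint_torque': [0.0, -59.645, 1.608, -28.119, 0.013, 0.009, -0.0], 'eef_pos': [0.238, 0.631, 0.244], 'tool_rot': [-0.0, 0.179, 0.984, -0.001], 'contact_force': [0.057, 0.203, -0.804], 'torque': [-0.021, -0.009, -0.0], 'gripper_width': 1.002}
side 487.5400562853701 312.2301991755585 197.02327740666416 [[-0.974, -0.172, 0.148, 0.398], [-0.226, 0.685, -0.693, 0.875], [0.018, -0.708, -0.706, 1.067], [0.0, 0.0, 0.0, 1.0]] 0.00391796875
top 474.92753235235176 319.0603593133835 200.6470382330719 [[0.021, -0.993, 0.112, 0.405], [-1.0, -0.022, -0.005, 0.008], [0.008, -0.112, -0.994, 1.687], [0.0, 0.0, 0.0, 1.0]] 0.0039453125
wrist 285.2795253501009 320.080106289356 195.40280588149713 [[0.353, 0.897, 0.266, 0.17], [0.936, -0.338, -0.102, 0.656], [-0.001, 0.285, -0.958, 0.373], [0.0, 0.0, 0.0, 1.0]] 0.00401953125
```

View pics/side0.png

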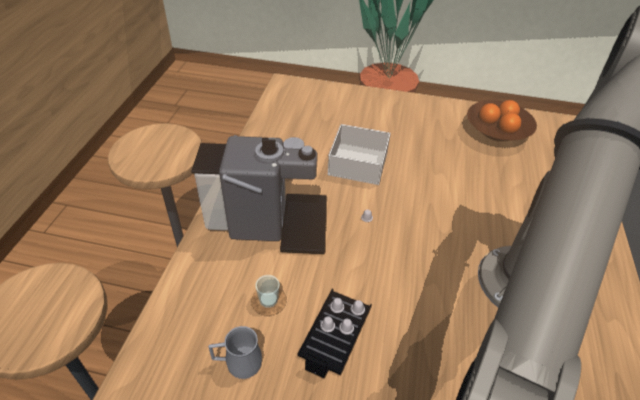

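View pics/top0.png

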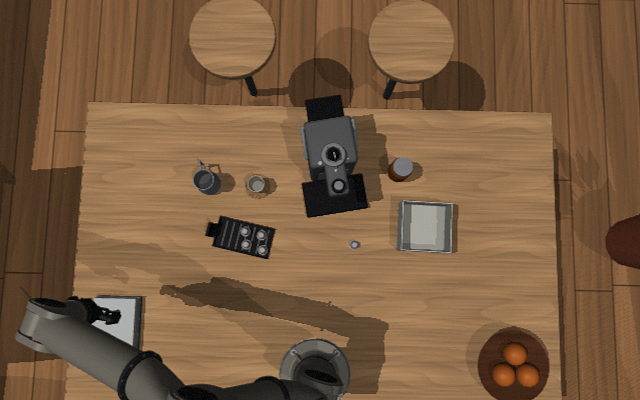

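View pics/wrist0.png

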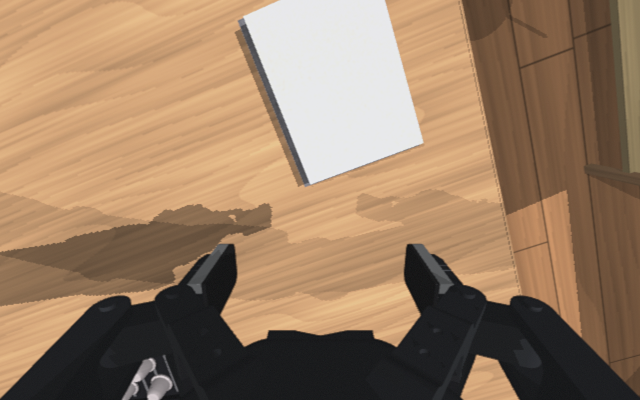

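The top view shows the foot at about (335,195), dial (333,154), button (338,185), tray (245,237) with its handle on the left, caddy (426,227), one bar pod (355,244), cup (257,184), jug (207,182) and jar (401,169). Next I'll zoom in and measure.

```bash
cat > h.py <<'E'
from station import bot
import cv2,numpy as np
from scipy.spatial.transform import Rotation as R
def K(n): 
    c=bot.calibration(n);return c['fx'],c['fy'],c['cx'],c['cy'],np.array(c['extrinsics'])
def plane(n,u,v,z,cal=None):
    fx,fy,cx,cy,E=cal or K(n)
    d=E[:3,:3]@np.array([(u-cx)/fx,(v-cy)/fy,1.]);o=E[:3,3]
    return o+d*(z-o[2])/d[2]
def proj(n,p,cal=None):
    fx,fy,cx,cy,E=cal or K(n)
    q=np.linalg.inv(E)@np.append(p,1);return np.array([fx*q[0]/q[2]+cx,fy*q[1]/q[2]+cy])
def cloud(n,d,cal=None):
    fx,fy,cx,cy,E=cal or K(n)
    v,u=np.mgrid[:400,:640]
    P=np.stack([(u-cx)/fx*d,(v-cy)/fy*d,d],-1)@E[:3,:3].T+E[:3,3]
    P[d==0]=np.nan
    return P
def rot():
    w,x,y,z=bot.get_obs()['tool_rot'];return R.from_quat([x,y,z,w])
def crop(img,u0,v0,u1,v1,s,name):
    cv2.imwrite('pics/'+name,cv2.resize(img[v0:v1,u0:u1,::-1],None,fx=s,fy=s,interpolation=cv2.INTER_CUBIC))
def tri(o1,d1,o2,d2):
    A=np.stack([d1,-d2],1);s=np.linalg.lstsq(A,o2-o1,rcond=None)[0]
    return (o1+d1*s[0]+o2+d2*s[1])/2,np.linalg.norm(o1+d1*s[0]-o2-d2*s[1])
E
python3 - <<'E'
from h import *
for n in ['side','top']:
    p=cv2.imread(f'pics/{n}0.png')[:,:,::-1]; P=cloud(n,np.load(f'pics/{n}0.npy')); np.save(f'pics/{n}P.npy',P)
    if n=='top': crop(p,180,90,480,270,2.6,'t0c.png')
    else: crop(p,180,110,400,390,2.1,'s0c.png')
P=np.load('pics/topP.npy')
for k,(u,v) in dict(bar=(355,260),button=(338,185),dial=(333,154),deck=(312,130),caddyfloor=(426,227),pod=(355,244),tray=(255,225),handle=(211,229),jar=(402,165),jug=(207,182),foot=(320,205)).items(): print(k,np.round(P[v,u],3))
E
```

```text
bar [ 0.389 -0.132  0.006]
button [ 0.612 -0.055  0.291]
dial [ 0.699 -0.038  0.317]
deck [0.783 0.026 0.267]
caddyfloor [ 0.51  -0.384  0.001]
pod [ 0.444 -0.129  0.031]
tray [0.504 0.223 0.011]
handle [0.485 0.371 0.042]
jar [ 0.711 -0.278  0.108]
jug [0.654 0.401 0.004]
foot [ 0.579 -0.005  0.019]
```

View pics/t0c.png

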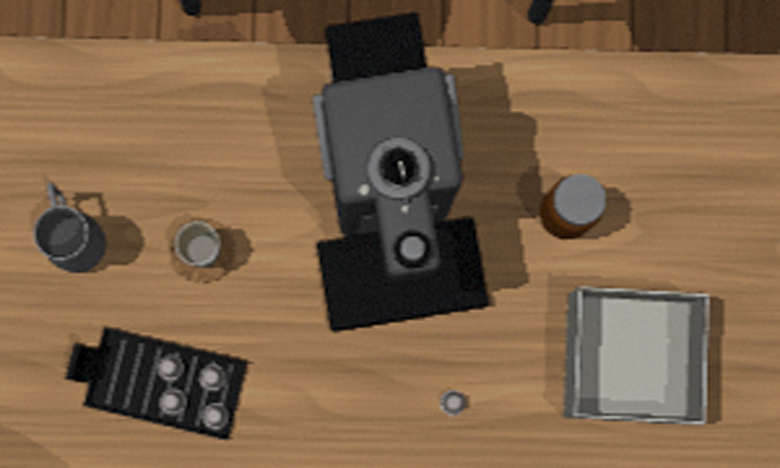

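View pics/s0c.png

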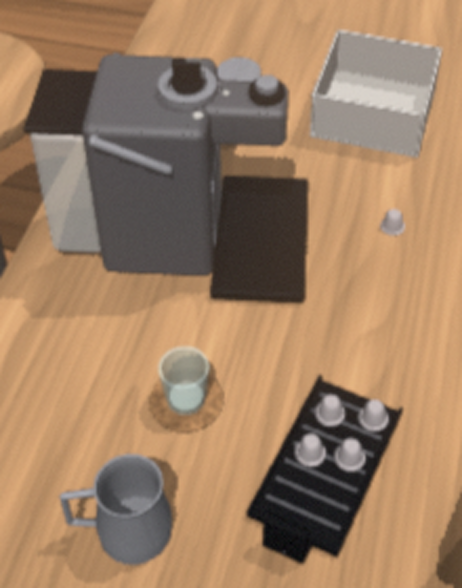

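Run:
```python
from h import *
p=cv2.imread('pics/top0.png'); P=np.load('pics/topP.npy')
hsv=cv2.cvtColor(p,cv2.COLOR_BGR2HSV)
cal=K('top')
black=((p.max(2)<45)).astype(np.uint8)
def comp(mask,u0,v0,u1,v1):
    m=np.zeros_like(mask);m[v0:v1,u0:u1]=mask[v0:v1,u0:u1]
    n,l,s,c=cv2.connectedComponentsWithStats(m);i=1+np.argmax(s[1:,4]);return (l==i).astype(np.uint8),s[i]
for nm,box,z in [('tray',(195,210,285,262),.014),('foot',(298,172,372,222),.02)]:
    m,s=comp(black,*box); print(nm,s)
    cn=max(cv2.findContours(m,0,1)[0],key=cv2.contourArea)
    W=np.array([plane('top',u,v,z,cal)[:2] for u,v in cn[:,0]],np.float32)
    r=cv2.minAreaRect((W*1000).astype(np.float32));print(r,np.round(cv2.boxPoints(r)))
# deck pixels by height
for nm,(u0,v0,u1,v1),lo,hi in [('deck',(290,100,370,180),.258,.272),('barTop',(320,140,350,170),.303,.33),('ring',(310,130,360,180),.274,.287),('button',(320,170,355,205),.277,.31),('head',(315,160,365,210),.255,.31)]:
    S=P[v0:v1,u0:u1].reshape(-1,3);S=S[(S[:,2]>lo)&(S[:,2]<hi)]
    r=cv2.minAreaRect((S[:,:2]*1000).astype(np.float32));print(nm,len(S),np.round(S.mean(0),4),np.median(S[:,2]).round(4),r)
# caddy
S=P[190:260,390:465].reshape(-1,3);S=S[(S[:,2]>.07)&(S[:,2]<.1)];print('caddy',len(S),cv2.minAreaRect((S[:,:2]*1000).astype(np.float32)),np.median(S[:,2]))
```

```text
tray [ 206  216   69   43 1199]
((464.14794921875, 278.2119140625), (232.6634063720703, 108.31539916992188), 77.28800201416016) [[386. 177.]
 [491. 153.]
 [543. 380.]
 [437. 404.]]
foot [ 302  172   66   45 2017]
((631.5377197265625, -52.308555603027344), (157.7609100341797, 216.3083038330078), 10.47054672241211) [[ 534.   40.]
 [ 574. -173.]
 [ 729. -144.]
 [ 689.   68.]]
deck 2061 [ 0.7432 -0.032   0.2653] 0.2653 ((727.880126953125, -28.83238983154297), (197.3656463623047, 165.8293914794922), 5.82687520980835)
barTop 52 [ 0.7061 -0.0397  0.3132] 0.3133 ((706.3339233398438, -39.83127212524414), (34.975746154785156, 12.222465515136719), 16.8513126373291)
ring 325 [ 0.7045 -0.0401  0.2808] 0.2812 ((711.146484375, -23.45068359375), (172.77288818359375, 84.61654663085938), 46.97333526611328)
button 123 [ 0.6118 -0.0568  0.2841] 0.2842 ((611.6621704101562, -56.931060791015625), (40.08084487915039, 38.93541717529297), 0.17682908475399017)
head 841 [ 0.6452 -0.0483  0.2694] 0.2668 ((639.2030029296875, -50.63255310058594), (108.25030517578125, 128.56675720214844), 1.9044889211654663)
caddy 350 ((508.8483581542969, -366.56097412109375), (172.6356964111328, 170.6883087158203), 87.88872528076172) 0.08320985747617404
```

```bash
cat >> h.py <<'E'
def plan(target,yaw=None,tilt=None):
    """print tool-axes shift to target; yaw: desired angle of tool y in world (deg) with tool down"""
    o=bot.get_obs();r=rot();d=np.array(target)-o['eef_pos']
    M=r.as_matrix();y=M[:,1];cy=np.degrees(np.arctan2(y[1],y[0]))
    print('t',o['t'],'pos',np.round(o['eef_pos'],4),'toolshift mm',np.round(M.T@d*1000,1),'yaw y',cy.round(2),'z',M[:,2].round(3),'gw',round(o['gripper_width'],3),'F',np.round(o['contact_force'],1))
    if yaw is not None:
        t=np.radians(yaw);Y=np.array([np.cos(t),np.sin(t),0]);Z=np.array([0,0,-1.]);D=np.stack([np.cross(Y,Z),Y,Z],1)
        print('turn deg',np.degrees((r.inv()*R.from_matrix(D)).as_rotvec()).round(2))
        print('toolshift after turn', np.round(D.T@d*1000,1))
    return d
E
python3 - <<'E'
from h import *
plan([0.4865,0.378,0.20],77.3)
E
```

```text
t 0.15 pos [0.2382 0.6311 0.2446] toolshift mm [-321.7 -149.1   44.8] yaw y 69.32 z [-0.    -0.001 -1.   ] gw 0.997 F [-0.5  0.2  0.2]
turn deg [-0.08 -0.   -7.98]
toolshift after turn [-297.9 -192.4   44.6]
```

```bash
python3 -m crank '[[[0,0,0],[0,0,-8],0.085],[[-0.0425,-0.0275,0.0064],[0,0,0],0.085],[[-0.0425,-0.0275,0.0064],[0,0,0],0.085],[[-0.0425,-0.0275,0.0064],[0,0,0],0.085],[[-0.0425,-0.0275,0.0064],[0,0,0],0.085],[[-0.0425,-0.0275,0.0064],[0,0,0],0.085],[[-0.0425,-0.0275,0.0064],[0,0,0],0.085],[[-0.0425,-0.0275,0.0064],[0,0,0],0.085],[[0,0,0],[0,0,0],0.085]]'
cat > look.py <<'E'
from h import *
import sys
def look(name,tag):
    cal=K(name); p,d=bot.read_camera(name); cv2.imwrite(f'pics/{tag}.png',p[:,:,::-1]); np.save(f'pics/{tag}P.npy',cloud(name,d,cal)); np.save(f'pics/{tag}E.npy',cal[4]); return p,cal
if __name__=='__main__': look(sys.argv[1],sys.argv[2]); plan([0,0,0])
E
python3 look.py wrist w1; python3 look.py side s1
```

```text
t: 1.27
eef_pos: [0.4899, 0.3731, 0.1997]
tool_rot: [0.001, 0.115, 0.993, -0.002]
contact_force: [-0.9, 0.4, 0.4]
gripper_width: 0.992
t 1.325 pos [0.4877 0.3761 0.2   ] toolshift mm [ 391.2 -475.5  200.6] yaw y 77.06 z [-0.    -0.001 -1.   ] gw 0.996 F [ 0.2  0.1 -0.9]
t 1.375 pos [0.4863 0.3781 0.2002] toolshift mm [ 390.8 -476.1  200.6] yaw y 77.26 z [-0.001 -0.    -1.   ] gw 0.996 F [-0.4  0.7 -0.7]
```

View pics/w1.png

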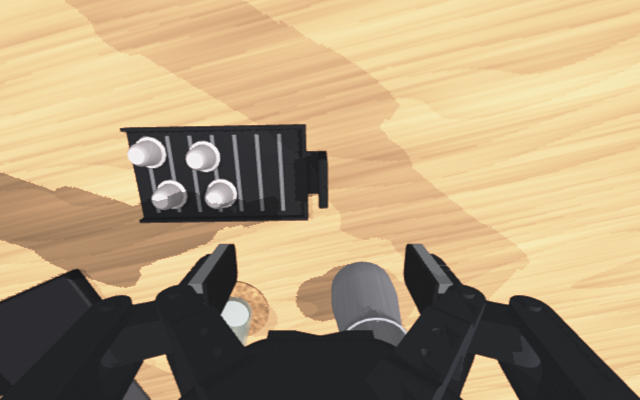

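View pics/s1.png

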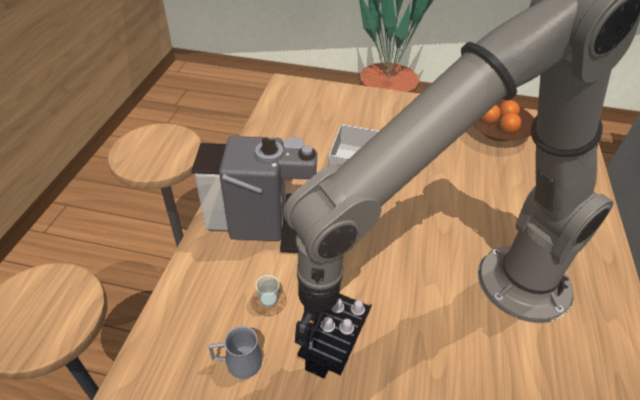

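Run:
```python
from h import *
cal=list(K('wrist'));cal[4]=np.load('pics/w1E.npy');cal=tuple(cal)
print(proj('wrist',np.array([.4865,.378,.045]),cal))
p=cv2.imread('pics/w1.png');P=np.load('pics/w1P.npy')
for u,v in [(322,153),(328,205),(318,180),(322,180),(325,180),(306,126),(307,218),(312,180),(123,130),(143,220),(200,100)]: print(u,v,np.round(P[v,u],4))
# tray corners at rim height
for u,v in [(305,125),(307,220),(122,129),(142,221)]: print(np.round(plane('wrist',u,v,.016,cal),4))
crop(p[:,:,::-1],100,100,350,250,3.2,'w1c.png')
```

```text
[325.66853768 180.02720689]
322 153 [0.4622 0.3799 0.0215]
328 205 [0.5087 0.3751 0.0585]
318 180 [0.4815 0.3713 0.0589]
322 180 [0.4823 0.3751 0.0593]
325 180 [0.4827 0.3779 0.06  ]
306 126 [ 0.4318  0.3685 -0.0017]
307 218 [0.5337 0.3452 0.0139]
312 180 [0.4928 0.3609 0.0034]
123 130 [0.3905 0.1766 0.0139]
143 220 [0.4923 0.1559 0.0138]
200 100 [ 0.3786  0.2624 -0.0005]
[0.4299 0.3688 0.016 ]
[0.5354 0.3449 0.016 ]
[0.3895 0.1774 0.016 ]
[0.4927 0.1558 0.016 ]
```

View pics/w1c.png

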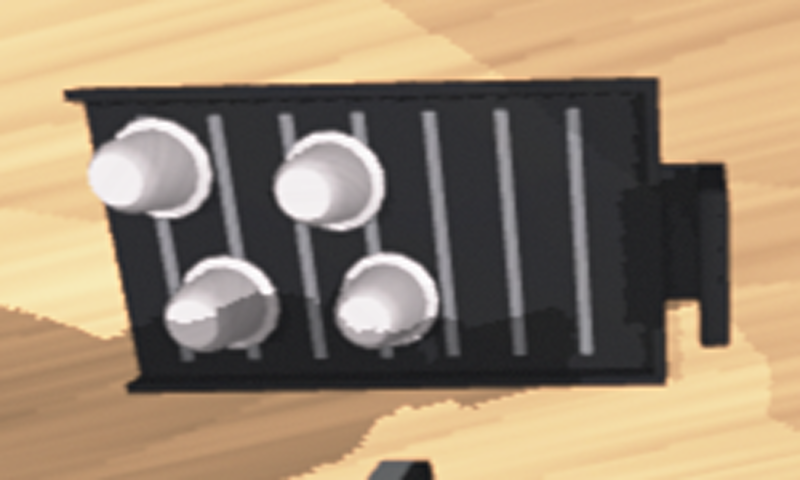

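```bash
python3 -c "
from h import *
plan([.4867,.3765,.040],77.6)"; python3 -m crank '[[[0,0,0.04],[0,0,0],0.045],[[0,0,0.04],[0,0,0],0.045],[[0,-0.0015,0.04],[0,0,0],0.045],[[0,0,0.04],[0,0,0],0.045],[[0,0,0],[0,0,0],0.045],[[0,0,0],[0,0,0],0.0],[[0,0,0],[0,0,0],0.0],[[0,0,0],[0,0,0],0.0],[[0,0,0],[0,0,0],0.0],[[0,0,0],[0,0,0],0.0]]' 90
python3 look.py wrist w2
```

```text
t 1.375 pos [0.4863 0.3781 0.2002] toolshift mm [ -0.8  -1.5 160.2] yaw y 77.26 z [-0.001 -0.    -1.   ] gw 0.996 F [-0.4  0.7 -0.7]
turn deg [-0.02 -0.04 -0.34]
toolshift after turn [ -0.7  -1.5 160.2]
t: 2.62
eef_pos: [0.487, 0.3783, 0.0427]
tool_rot: [0.001, 0.11, 0.994, 0.001]
contact_force: [-0.6, -0.5, 7.1]
gripper_width: 0.098
t 2.675 pos [0.487  0.3783 0.0427] toolshift mm [ 392.4 -475.9   40.5] yaw y 77.35 z [ 0.003  0.003 -1.   ] gw 0.1 F [-0.5 -0.7  7.1]
```

View pics/w2.png

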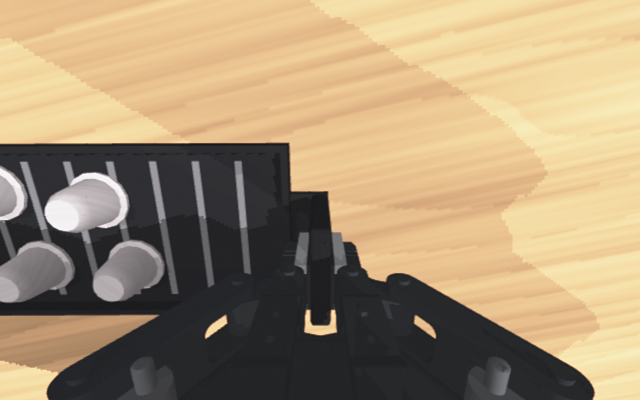

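```bash
python3 -m crank '[[[0,0,-0.01],[0,0,0],0],[[0,0,-0.02],[0,0,0],0],[[0,0,-0.03],[0,0,-2],0],[[0,0,-0.03],[0,0,-3],0],[[0,0,-0.025],[0,0,-3],0],[[0,0,-0.015],[0,0,-2.5],0],[[-0.001,-0.01,0],[0,0,0],0],[[-0.002,-0.02,0],[0,0,0],0],[[-0.003,-0.03,0],[0,0,0],0],[[-0.003,-0.037,0],[0,0,0],0]]'; python3 -m crank '[[[-0.003,-0.04,0],[0,0,0],0],[[-0.003,-0.04,0],[0,0,0],0],[[-0.003,-0.04,0],[0,0,0],0],[[-0.003,-0.04,0],[0,0,0],0],[[-0.003,-0.04,0],[0,0,0],0],[[-0.003,-0.04,0],[0,0,0],0],[[-0.003,-0.04,0],[0,0,0],0],[[-0.003,-0.04,0],[0,0,0],0],[[-0.002,-0.03,0],[0,0,0],0],[[-0.001,-0.02,0],[0,0,0],0]]'; python3 -m crank '[[[0,-0.015,0],[0,0,0],0],[[0,-0.007,0],[0,0,0],0],[[0,0,0],[0,0,0],0]]'
python3 look.py side s3;python3 look.py wrist w3; python3 -c "
from h import *
print(np.round(bot.get_obs()['q'],3))"
```

```text
t: 3.92
eef_pos: [0.4907, 0.2771, 0.1695]
tool_rot: [-0.001, 0.019, 1.0, -0.001]
contact_force: [1.2, -1.0, -1.8]
gripper_width: 0.105
t: 5.18
eef_pos: [0.5021, -0.0942, 0.1697]
tool_rot: [-0.001, 0.021, 1.0, -0.0]
contact_force: [-0.7, 0.7, -2.5]
gripper_width: 0.102
t: 5.55
eef_pos: [0.503, -0.1131, 0.1703]
tool_rot: [-0.0, 0.019, 1.0, 0.0]
contact_force: [0.5, -0.3, -1.7]
gripper_width: 0.104
t 5.6 pos [ 0.5032 -0.1125  0.1703] toolshift mm [507.   93.4 170.6] yaw y 87.85 z [-0.  0. -1.] gw 0.099 F [ 1.1  0.4 -1.8]
t 5.65 pos [ 0.5034 -0.1122  0.1704] toolshift mm [507.1  93.4 170.6] yaw y 87.89 z [-0.  0. -1.] gw 0.102 F [ 0.7  0.7 -1.8]
[-0.057  0.309  0.187  2.017 -0.078  0.823  1.708]
```

View pics/s3.png

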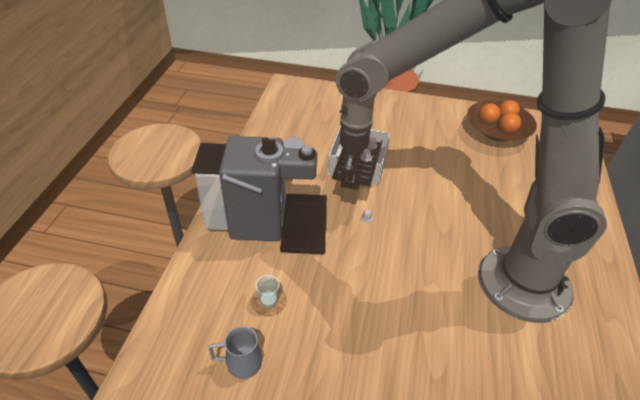

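View pics/w3.png

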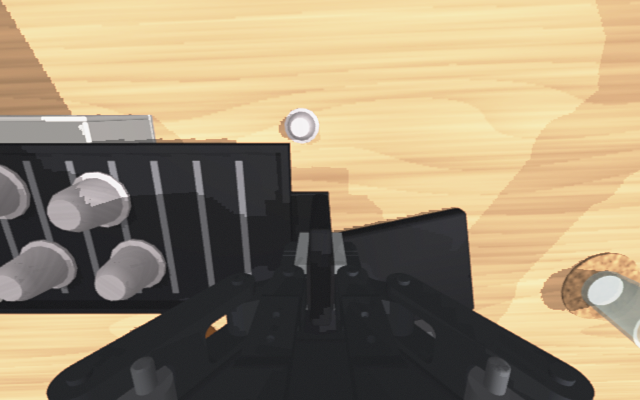

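```bash
python3 -m crank '[[[0,0,0.012],[0,0,0],0],[[0,0,0.012],[0,0,0],0],[[0,-0.0035,-0.0151],[-4,0,0],0],[[0,-0.0035,-0.0151],[-4,0,0],0],[[0,-0.0035,-0.0151],[-4,0,0],0],[[0,-0.0035,-0.0151],[-4,0,0],0],[[0,-0.0035,-0.0151],[-4,0,0],0],[[0,0,0],[0,0,0],0]]' 
python3 look.py side s4;python3 look.py wrist w4; python3 -c "
from h import *
print(np.round(bot.get_obs()['q'],3))"
```

```text
t: 6.65
eef_pos: [0.5023, -0.1428, 0.2178]
tool_rot: [0.003, 0.021, 0.985, 0.173]
contact_force: [-0.6, 0.4, -2.5]
gripper_width: 0.102
t 6.7 pos [ 0.5021 -0.1412  0.2174] toolshift mm [507.   39.8 246.3] yaw y 87.72 z [ 0.012  0.341 -0.94 ] gw 0.102 F [ 0.3  0.8 -1.6]
t 6.75 pos [ 0.502  -0.1401  0.2173] toolshift mm [506.5  39.4 246.4] yaw y 87.81 z [ 0.011  0.341 -0.94 ] gw 0.106 F [-0.3  0.1 -2.9]
[ 0.254  0.334  0.116  1.897 -0.42   1.071  2.132]
```

View pics/s4.png

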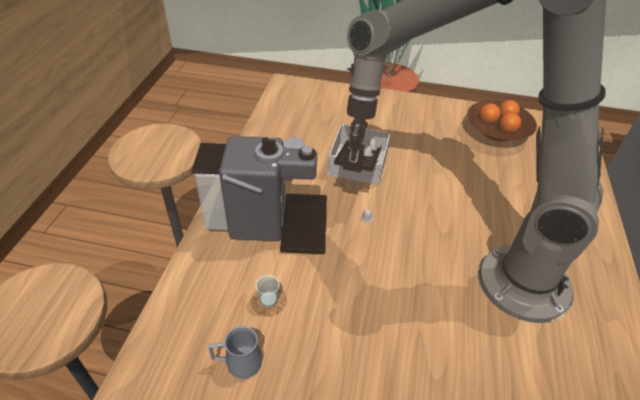

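View pics/w4.png

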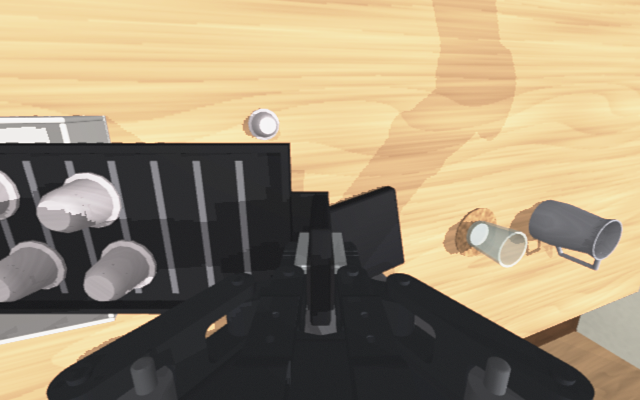

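```bash
python3 -m crank '[[[0,-0.0035,-0.0151],[-4,0,0],0],[[0,-0.0035,-0.0151],[-4,0,0],0],[[0,-0.0035,-0.0151],[-4,0,0],0],[[0,-0.0035,-0.0151],[-4,0,0],0],[[0,0,0],[0,0,0],0],[[0,0,0],[0,0,0],0]]' 
python3 look.py side s5;python3 look.py wrist w5; python3 -c "
from h import *
print(np.round(bot.get_obs()['q'],3))"
```

```text
t: 7.5
eef_pos: [0.5009, -0.1778, 0.2658]
tool_rot: [0.005, 0.017, 0.951, 0.309]
contact_force: [-0.1, 0.6, -1.3]
gripper_width: 0.101
t 7.55 pos [ 0.501  -0.1777  0.266 ] toolshift mm [506.7 -27.  309.5] yaw y 87.95 z [ 0.02   0.587 -0.809] gw 0.099 F [ 0.2  0.5 -0.8]
t 7.6 pos [ 0.501  -0.1778  0.2662] toolshift mm [506.9 -27.1 309.6] yaw y 87.96 z [ 0.02   0.587 -0.809] gw 0.109 F [ 0.1  0.2 -1.8]
[ 0.442  0.413  0.115  1.756 -0.595  1.367  2.332]
```

View pics/w5.png

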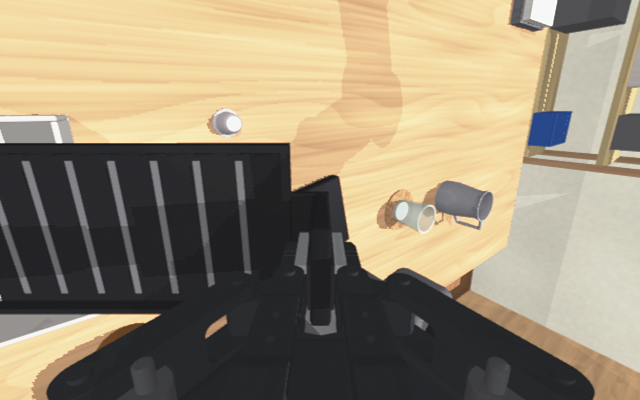

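```bash
python3 -m crank '[[[0,-0.0035,-0.0151],[-4,0,0],0],[[0,-0.0035,-0.0151],[-4,0,0],0],[[0,0,0],[0,0,0],0],[[0,0,0],[0,0,0],0],[[0,0,0],[0,0,0],0]]'
python3 - <<'E'
from look import *
p,_=look('side','s6');q,_=look('top','t6')
crop(p,280,90,420,230,3.5,'s6c.png');crop(q,370,160,500,290,4,'t6c.png');look('wrist','w6')
E
```

```text
t: 8.22
eef_pos: [0.5002, -0.2022, 0.2861]
tool_rot: [0.007, 0.017, 0.927, 0.374]
contact_force: [-0.1, -0.3, -0.7]
gripper_width: 0.096
```

View pics/s6c.png

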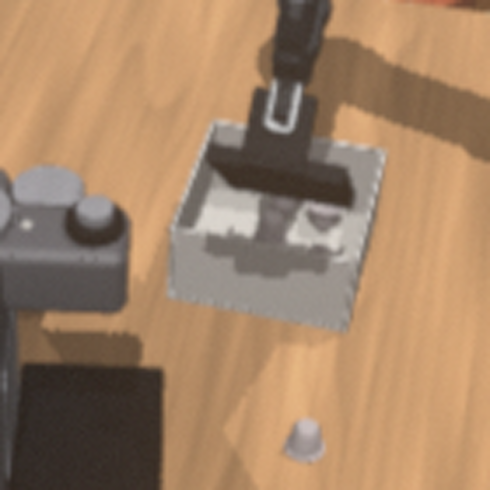

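View pics/t6c.png

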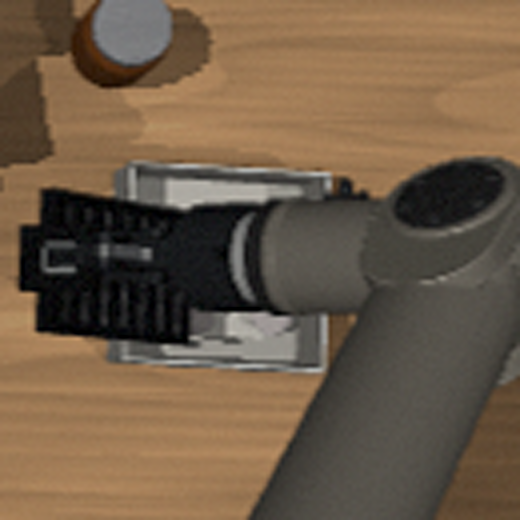

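View pics/w6.png

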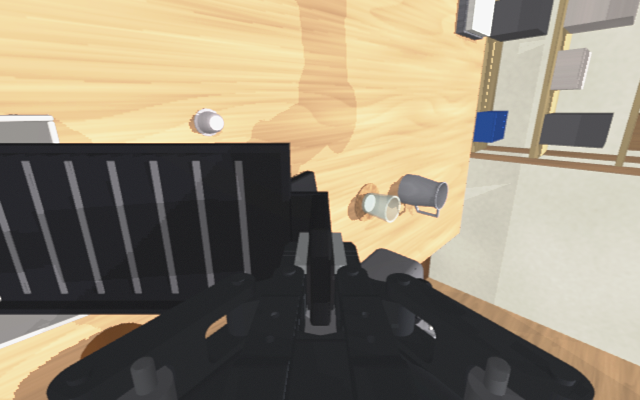

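```bash
python3 -m crank '[[[0,0.014,-0.0145],[0,0,0],0],[[0,0.014,-0.0145],[0,0,0],0],[[0,0.0039,0.0308],[8,0,0],0],[[0,0.0039,0.0308],[8,0,0],0],[[0,0.0039,0.0308],[8,0,0],0],[[0,0.0039,0.0308],[8,0,0],0],[[0,0.0039,0.0308],[8,0,0],0],[[0,0.002,0.0154],[4,0,0],0],[[0,0.03,0],[0,0,0],0],[[0,0.03,0],[0,0,0],0]]'
python3 - <<'E'
from look import *
p,_=look('side','s7');q,_=look('top','t7')
crop(p,280,90,420,230,3.5,'s7c.png');crop(q,180,130,480,270,2.6,'t7c.png');look('wrist','w7')
plan([.42,.06,.15],100.3)
E
```

```text
t: 9.62
eef_pos: [0.5064, -0.0518, 0.1882]
tool_rot: [0.001, 0.02, 1.0, 0.0]
contact_force: [0.1, 0.5, -1.1]
gripper_width: 0.101
t 9.775 pos [ 0.5066 -0.051   0.1882] toolshift mm [ 90.6 107.8  38.1] yaw y 87.96 z [ 0.002  0.001 -1.   ] gw 0.1 F [ 1.  -0.4 -2.4]
turn deg [  0.06   0.12 -12.34]
toolshift after turn [ 65.4 124.7  38.2]
```

View pics/s7c.png

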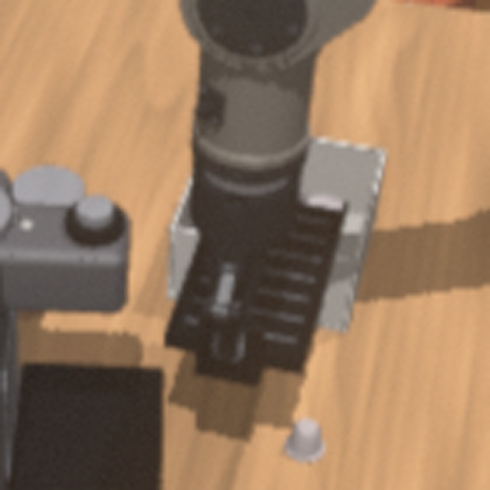

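View pics/t7c.png

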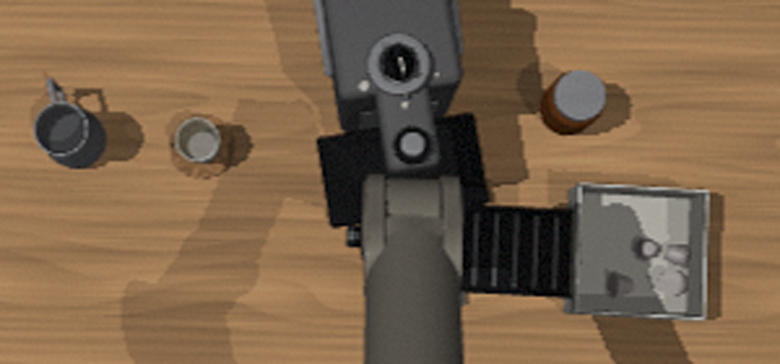

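View pics/w7.png

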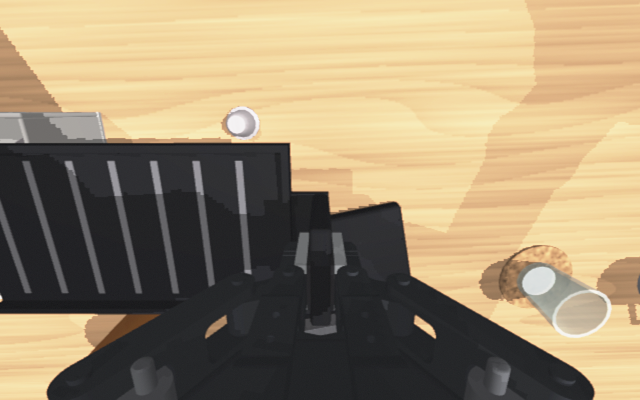

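```bash
python3 -m crank '[[[0.015,0.025,0],[0,0,-3],0],[[0.015,0.03,0],[0,0,-3.2],0],[[0.013,0.03,0.02],[0,0,-3.2],0],[[0,0,0.02],[0,0,-3],0],[[0,0,0.02],[0,0,0],0],[[0,0,0.02],[0,0,0],0],[[0,0,0],[0,0,0],0]]'
python3 - <<'E'
from look import *
p,cal=look('wrist','w8')
plan([.467,.037,.09],100.3)
look('top','t8')
E
```

```text
t: 10.65
eef_pos: [0.46, 0.0311, 0.1062]
tool_rot: [-0.001, -0.089, 0.996, -0.0]
contact_force: [-0.1, 0.8, -1.9]
gripper_width: 0.101
t 10.7 pos [0.4608 0.0312 0.107 ] toolshift mm [-7.1  4.6 17. ] yaw y 100.21 z [-0.001 -0.    -1.   ] gw 0.099 F [ 0.9 -0.2 -1.4]
turn deg [ 0.   -0.04 -0.09]
toolshift after turn [-7.1  4.6 17. ]
```

View pics/w8.png

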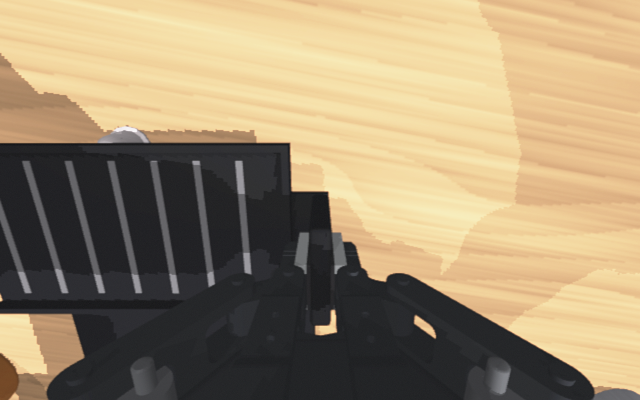

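View pics/t8.png

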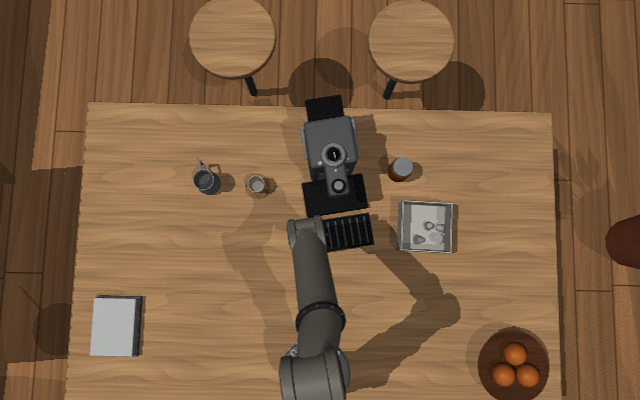

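```bash
python3 -m crank '[[[-0.01,0.0045,0.015],[0,0,0],0],[[-0.025,0,0],[0,0,0],0],[[-0.03,0,0],[0,0,0],0],[[-0.03,0,0],[0,0,0],0],[[-0.025,0,0],[0,0,0],0],[[-0.0168,0,0],[0,0,0],0],[[0,0,0.006],[0,0,0],0],[[0,0,0.006],[0,0,0],0],[[0,0,0],[0,0,0],0]]'
python3 - <<'E'
from look import *
p,cal=look('side','s9')
plan([.5946,.0601,.064],100.3)
look('top','t9');look('wrist','w9')
crop(p,180,110,400,300,3.5,'s9c.png')
E
```

```text
t: 11.88
eef_pos: [0.5935, 0.0598, 0.0791]
tool_rot: [-0.001, -0.089, 0.996, -0.0]
contact_force: [-0.2, 0.1, -2.1]
gripper_width: 0.1
t 11.925 pos [0.594  0.0599 0.0794] toolshift mm [-0.7  0.1 15.4] yaw y 100.22 z [-0.001 -0.    -1.   ] gw 0.104 F [ 0.5  0.4 -1.6]
turn deg [-0.   -0.07 -0.08]
toolshift after turn [-0.6  0.1 15.4]
```

View pics/s9c.png

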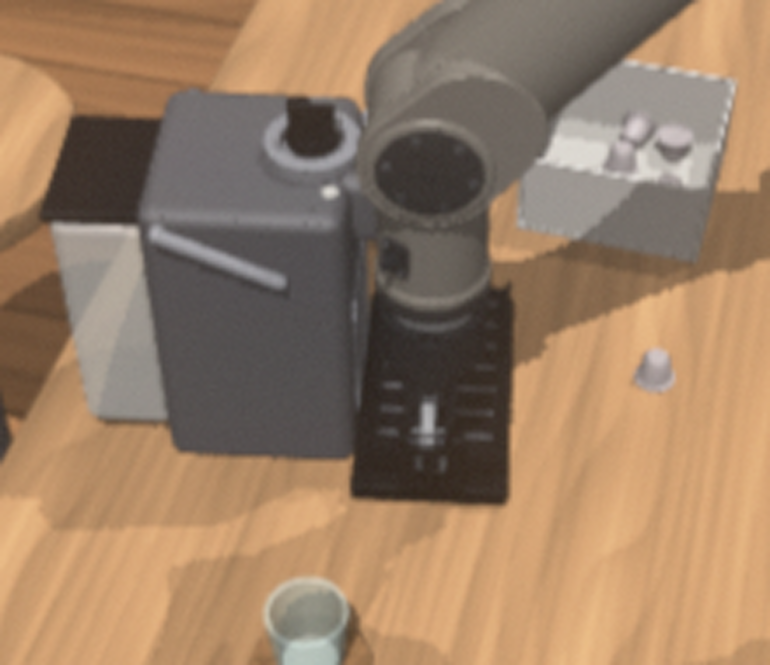

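View pics/w9.png

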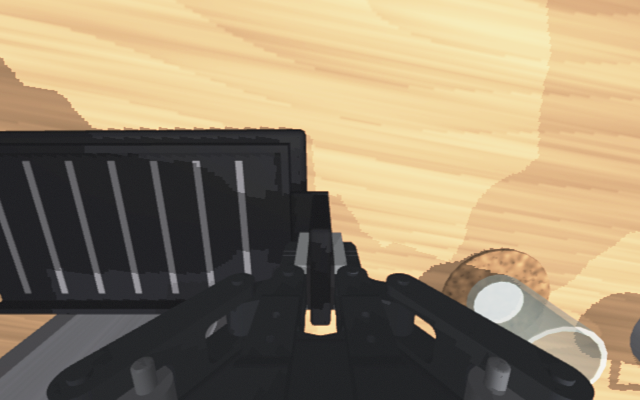

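```bash
python3 -m crank '[[[-0.0006,0,0.006],[0,0,0],0],[[0,0,0.004],[0,0,0],0],[[0,0,0.003],[0,0,0],0],[[0,0,0],[0,0,0],0]]'; python3 -m crank '[[[0,0,0.002],[0,0,0],0],[[0,0,0.002],[0,0,0],0],[[0,0,0],[0,0,0],0]]'
```

```text
t: 12.52
eef_pos: [0.5953, 0.0602, 0.0663]
tool_rot: [-0.0, -0.089, 0.996, -0.0]
contact_force: [0.7, -0.2, -0.8]
gripper_width: 0.103
t: 12.9
eef_pos: [0.5957, 0.0603, 0.0628]
tool_rot: [0.0, -0.089, 0.996, 0.0]
contact_force: [-0.1, 0.2, 0.4]
gripper_width: 0.101
```

Run:
```python
from look import *
p,cal=look('wrist','w10')
g=cv2.cvtColor(p,cv2.COLOR_RGB2GRAY)
q=cv2.resize(np.clip(p[110:330,0:340,::-1].astype(float)*3,0,255).astype(np.uint8),None,fx=2.3,fy=2.3);cv2.imwrite('pics/w10c.png',q)
for uv,z in [((305,129),.02),((290,143),.034),((0,130),.02),((0,144),.034)]: print(uv,plane('wrist',*uv,z,cal).round(4))
```

```text
(305, 129) [0.5359 0.0393 0.02  ]
(290, 143) [0.5437 0.033  0.034 ]
(0, 130) [ 0.5682 -0.1363  0.02  ]
(0, 144) [ 0.5724 -0.1224  0.034 ]
```

View pics/w10c.png

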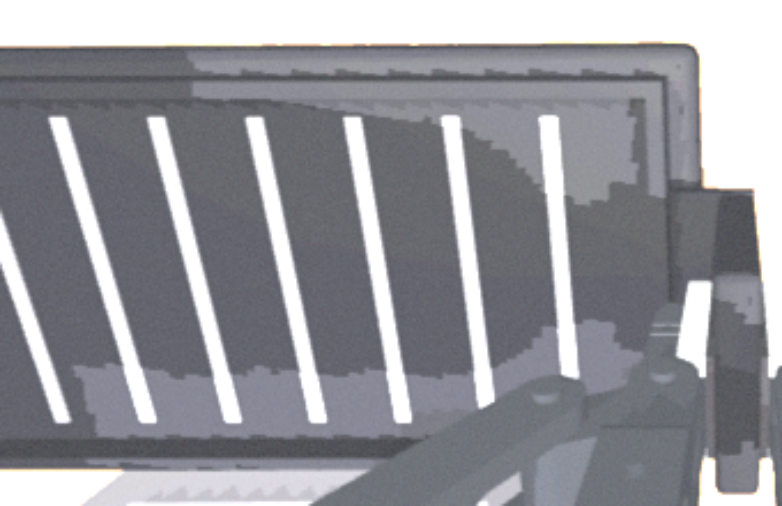

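```bash
python3 -m crank '[[[0,0,-0.002],[0,0,0],0],[[-0.001,-0.0019,0],[0,0,0],0],[[0,0,0.0027],[0,0,0],0],[[0,0,0],[0,0,0],0]]'
python3 - <<'E'
from look import *
p,cal=look('wrist','w11')
plan([0,0,0])
q=cv2.resize(np.clip(p[120:160,260:330,::-1].astype(float)*3,0,255).astype(np.uint8),None,fx=10,fy=10,interpolation=cv2.INTER_NEAREST);cv2.imwrite('pics/w11c.png',q)
q=cv2.resize(np.clip(p[120:160,0:70,::-1].astype(float)*3,0,255).astype(np.uint8),None,fx=10,fy=10,interpolation=cv2.INTER_NEAREST);cv2.imwrite('pics/w11d.png',q)
E
```

```text
t: 13.45
eef_pos: [0.5973, 0.0583, 0.0627]
tool_rot: [0.0, -0.089, 0.996, -0.0]
contact_force: [-2.5, 0.8, 5.8]
gripper_width: 0.098
t 13.5 pos [0.5973 0.0583 0.0627] toolshift mm [598.2  48.5  62.2] yaw y 100.2 z [ 0.001 -0.    -1.   ] gw 0.1 F [-2.1 -1.2  6. ]
```

View pics/w11c.png

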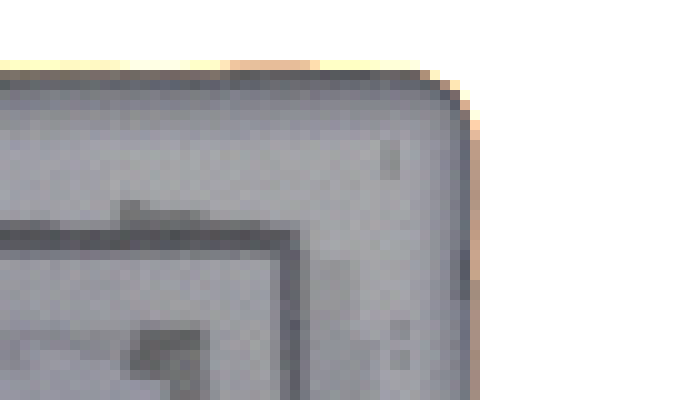

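View pics/w11d.png

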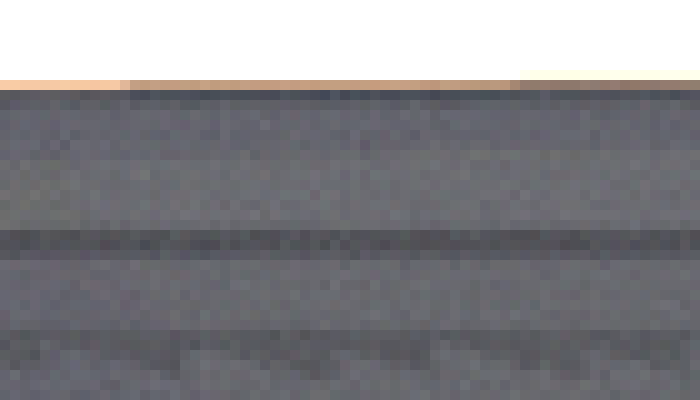

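Run:
```python
from h import *
cal=list(K('wrist'));cal[4]=np.load('pics/w11E.npy');cal=tuple(cal)
t=np.radians(10.3);X=np.array([np.cos(t),np.sin(t)]);Y=np.array([-X[1],X[0]]);S=np.array([.6157,-.056])
for uv,z in [((290,127.3),.02),((30,128.7),.02),((307,150),.02),((280,142.5),.034),((30,143.5),.034),((290,155),.034),((290,155),.034)]:
    d=plane('wrist',*uv,z,cal)[:2]-S; print(uv,z,(d@X*1000).round(1),(d@Y*1000).round(1))
d=np.array(bot.get_obs()['eef_pos'])[:2]-S;print(d@X*1000,d@Y*1000)
```

```text
(290, 127.3) 0.02 -61.2 97.0
(30, 128.7) 0.02 -60.6 -54.9
(307, 150) 0.02 -48.0 106.7
(280, 142.5) 0.034 -54.0 92.8
(30, 143.5) 0.034 -53.6 -43.3
(290, 155) 0.034 -47.2 98.0
(290, 155) 0.034 -47.2 98.0
2.3380704794707197 115.70269169334739
```

```bash
python3 -m crank '[[[0,0,0],[0,0,0],0.04],[[0,0,0],[0,0,0],0.04],[[0,0,0],[0,0,0],0.04],[[0,0,-0.02],[0,0,0],0.04],[[0,0,-0.04],[0,0,0],0.04],[[0.04,0,-0.04],[0,0,0],0.04],[[0.05,0,0],[0,0,0],0.06],[[0.03,-0.03,0],[0,0,0],0.06],[[0,0,0],[0,0,0],0.06]]'
python3 - <<'E'
from look import *
p,cal=look('wrist','w12');q,ct=look('top','t12');s,cs=look('side','s12')
crop(q,180,130,480,270,2.6,'t12c.png')
crop(s,180,110,400,390,2.1,'s12c.png')
plan([0,0,0])
E
```

```text
t: 14.62
eef_pos: [0.4825, 0.0051, 0.1633]
tool_rot: [0.0, -0.087, 0.996, -0.0]
contact_force: [0.5, 0.7, 0.3]
gripper_width: 0.705
t 14.775 pos [0.4852 0.0084 0.163 ] toolshift mm [479.3  78.  162. ] yaw y 100.24 z [ 0.002  0.001 -1.   ] gw 0.705 F [-0.5  0.4 -0.2]
```

View pics/w12.png

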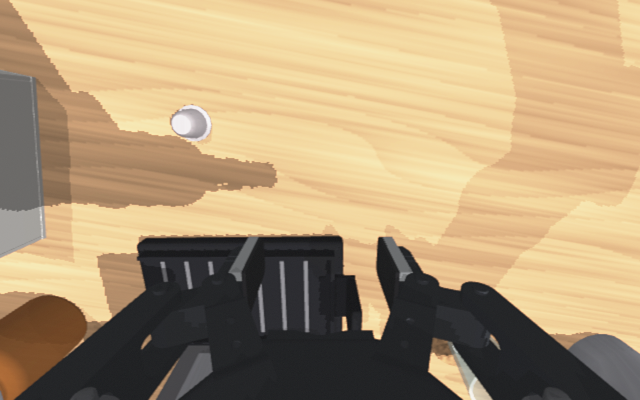

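View pics/t12c.png

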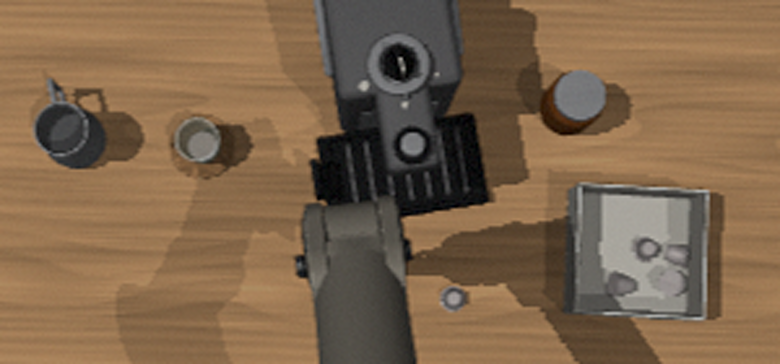

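View pics/s12c.png

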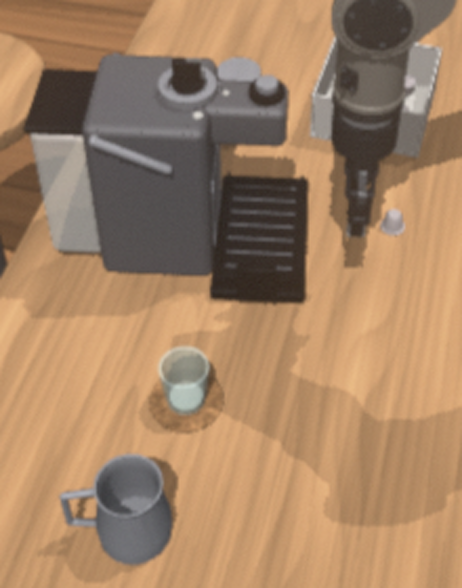

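Run:
```python
from h import *
cal=list(K('wrist'));cal[4]=np.load('pics/w12E.npy');cal=tuple(cal)
p=cv2.imread('pics/w12.png');P=np.load('pics/w12P.npy')
S=P[100:146,165:220].reshape(-1,3);k=S[:,2]>.022
print('top pts',k.sum(),S[k].mean(0).round(4), np.nanmax(S[:,2]))
hsv=cv2.cvtColor(p,cv2.COLOR_BGR2HSV);m=(hsv[:,:,1]<50).astype(np.uint8);mm=np.zeros_like(m);mm[100:146,165:220]=m[100:146,165:220]
x,y,w,h=cv2.boundingRect(mm);print(x,y,w,h)
print(plane('wrist',x+w-17.5-1,y+h/2,.001,cal).round(4))
for v in [y,y+h]:print(plane('wrist',193,v,.001,cal).round(4))
print(plane('wrist',x+w,122,.001,cal).round(4))
for n,f in [('top','t12'),('side','s12')]:
    P=np.load(f'pics/{f}P.npy').reshape(-1,3);k=(abs(P[:,0]-.444)<.03)&(abs(P[:,1]+.13)<.03)&(P[:,2]>.018)&(P[:,2]<.04);print(n,k.sum(),P[k].mean(0).round(4))
```

```text
top pts 503 [ 0.4438 -0.1286  0.0256] 0.028334815550231818
171 105 41 36
[ 0.4443 -0.1301  0.001 ]
[ 0.4273 -0.1314  0.001 ]
[ 0.4621 -0.1297  0.001 ]
[ 0.4401 -0.1121  0.001 ]
top 38 [ 0.4435 -0.1285  0.0267]
side 48 [ 0.4431 -0.1236  0.0236]
```

```bash
python3 -c "
from h import *
plan([.4442,-.1292,.019],100.2)"
```

```text
t 14.775 pos [0.4852 0.0084 0.163 ] toolshift mm [  65.2 -128.1  143.8] yaw y 100.24 z [ 0.002  0.001 -1.   ] gw 0.705 F [-0.5  0.4 -0.2]
turn deg [0.02 0.13 0.04]
toolshift after turn [  64.7 -128.1  144. ]
```

```bash
python3 -m crank '[[[0.022,-0.043,0.028],[0,0,0],0.06],[[0.022,-0.043,0.03],[0,0,0],0.06],[[0.021,-0.042,0.03],[0,0,0],0.06],[[0,0,0],[0,0,0],0.06]]'
python3 look.py wrist w13; python3 -c "
from h import *
plan([.4442,-.1292,.019],100.2)"
```

```text
t: 15.28
eef_pos: [0.4411, -0.1325, 0.0722]
tool_rot: [-0.002, -0.087, 0.996, -0.0]
contact_force: [-0.2, -1.2, 0.9]
gripper_width: 0.705
t 15.325 pos [ 0.4428 -0.1305  0.0732] toolshift mm [412.9 206.1  74. ] yaw y 100.09 z [-0.002  0.    -1.   ] gw 0.7 F [ 1.1 -0.1  0.2]
t 15.325 pos [ 0.4428 -0.1305  0.0732] toolshift mm [-1.8  1.  54.2] yaw y 100.09 z [-0.002  0.    -1.   ] gw 0.7 F [ 1.1 -0.1  0.2]
turn deg [ 0.03 -0.1  -0.11]
toolshift after turn [-1.7  1.1 54.2]
```

View pics/w13.png

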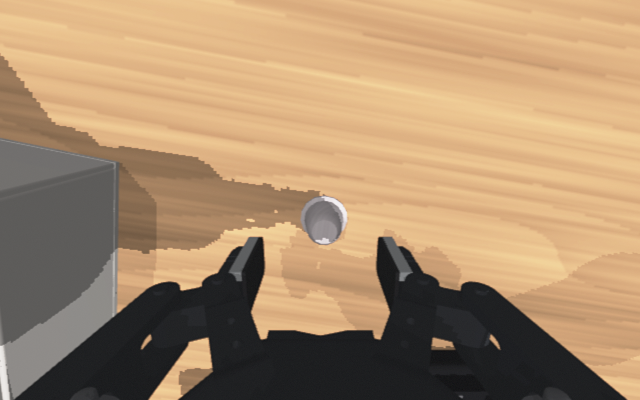

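```bash
python3 -m crank '[[[0,0,0.025],[0,0,0],0.06],[[0,0,0.02],[0,0,0],0.06],[[0,0,0.009],[0,0,0],0.06],[[0,0,0],[0,0,0],0.06],[[0,0,0],[0,0,0],0.015],[[0,0,0],[0,0,0],0.015],[[0,0,0],[0,0,0],0.015],[[0,0,0],[0,0,0],0.015]]' 30
python3 look.py wrist w14
```

```text
t: 16.32
eef_pos: [0.4435, -0.1298, 0.0208]
tool_rot: [0.001, -0.089, 0.996, -0.0]
contact_force: [-1.3, 1.1, 5.8]
gripper_width: 0.296
t 16.375 pos [ 0.4435 -0.1297  0.0208] toolshift mm [413.5 206.4  20.2] yaw y 100.22 z [ 0.002  0.    -1.   ] gw 0.292 F [0.1 0.3 5.4]
```

View pics/w14.png

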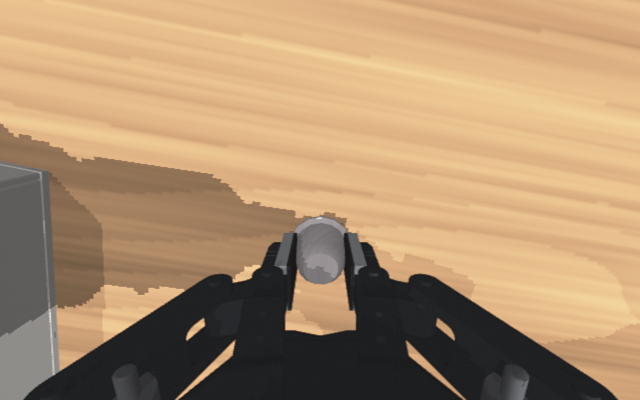

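```bash
python3 -m crank '[[[0,0,-0.04],[0,0,0],0.015],[[0,0,-0.05],[0,0,0],0.015],[[0,-0.01,-0.04],[0,0,0],0.015],[[-0.006,-0.044,0],[0,0,0],0.015],[[-0.006,-0.044,0],[0,0,0],0.015],[[-0.006,-0.044,0],[0,0,0],0.015],[[-0.006,-0.044,0],[0,0,0],0.015],[[-0.006,-0.043,0],[0,0,0],0.015],[[0,0,0],[0,0,0],0.015]]'
python3 look.py wrist w15; python3 look.py top t15
python3 -c "
import cv2;i=cv2.imread('pics/t15.png');cv2.imwrite('pics/t15c.png',cv2.resize(i[130:270,180:480],None,fx=2.6,fy=2.6,interpolation=2))"
```

```text
t: 17.5
eef_pos: [0.5127, -0.3538, 0.1504]
tool_rot: [0.0, -0.087, 0.996, -0.001]
contact_force: [0.2, 0.5, -0.0]
gripper_width: 0.293
t 17.55 pos [ 0.5126 -0.3512  0.15  ] toolshift mm [443.2 435.6 149.9] yaw y 100.08 z [-0. -0. -1.] gw 0.292 F [-0.6  0.3 -0.3]
t 17.6 pos [ 0.5127 -0.3496  0.1499] toolshift mm [442.7 434.6 150.3] yaw y 100.19 z [-0.     0.001 -1.   ] gw 0.295 F [0.6 0.7 0. ]
```

View pics/w15.png

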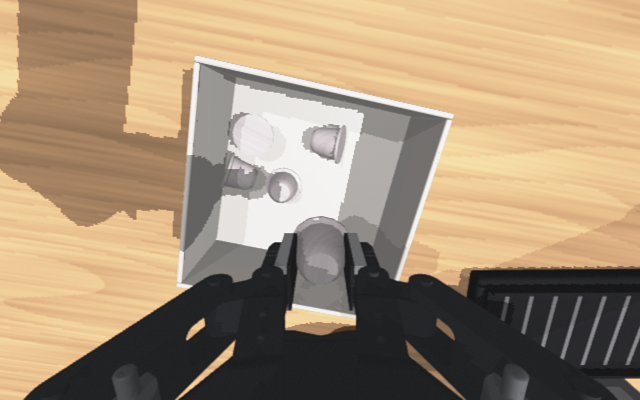

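View pics/t15c.png

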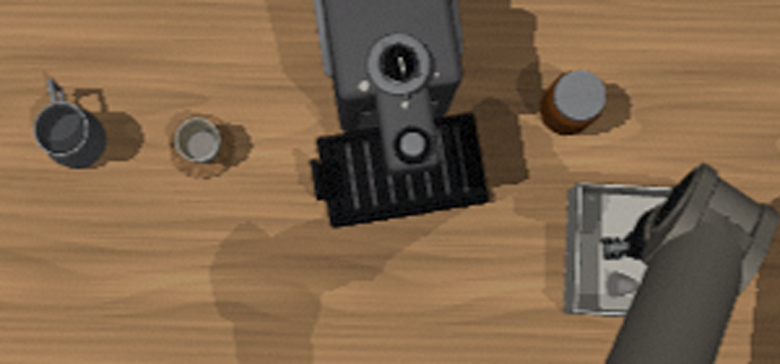

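```bash
python3 -m crank '[[[0,0,0.025],[0,0,0],0.015],[[0,0,0.028],[0,0,0],0.015],[[0,0,0],[0,0,0],0.015],[[0,0,0],[0,0,0],0.045],[[0,0,0],[0,0,0],0.045],[[0,0,-0.04],[0,0,0],0.045],[[0,0,-0.06],[0,0,0],0.045],[[0,0.03,-0.06],[0,0,0],0.045],[[0,0,0],[0,0,0],0.045]]'
python3 look.py wrist w16;  python3 look.py top t16
python3 -c "
import cv2;i=cv2.imread('pics/t16.png');cv2.imwrite('pics/t16c.png',cv2.resize(i[80:270,180:480],None,fx=2.6,fy=2.6,interpolation=2))"
```

```text
t: 18.73
eef_pos: [0.511, -0.3218, 0.2592]
tool_rot: [0.005, -0.09, 0.996, -0.002]
contact_force: [0.7, 0.1, 0.4]
gripper_width: 0.527
t 18.775 pos [ 0.5095 -0.3221  0.2563] toolshift mm [445.  408.9 252.6] yaw y 100.31 z [ 0.006 -0.002 -1.   ] gw 0.526 F [-0.7 -0.6  0.1]
t 18.825 pos [ 0.5084 -0.3222  0.2542] toolshift mm [443.5 408.  252.7] yaw y 100.26 z [ 0.002 -0.001 -1.   ] gw 0.528 F [ 0.3 -0.2 -1.1]
```

View pics/w16.png

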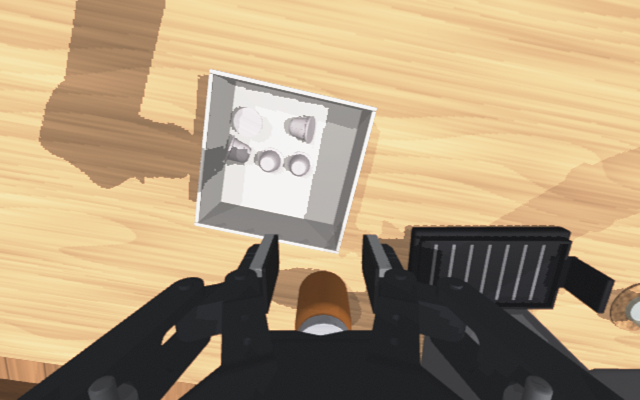

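View pics/t16c.png

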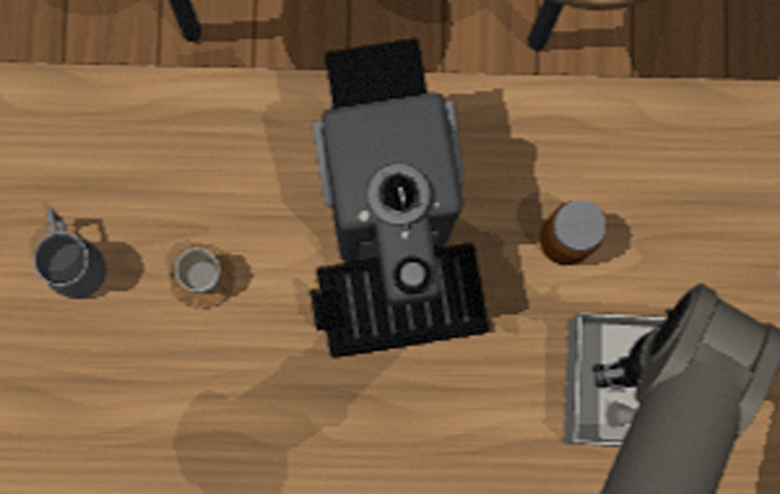

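```bash
python3 -c "
from h import *
plan([.67,-.04,.42],106.8);print(bot.get_obs()['q'])"
```

```text
t 18.825 pos [ 0.5084 -0.3222  0.2542] toolshift mm [-209.6  248.7 -165.6] yaw y 100.26 z [ 0.002 -0.001 -1.   ] gw 0.528 F [ 0.3 -0.2 -1.1]
turn deg [-0.08  0.12 -6.54]
toolshift after turn [-236.3  223.5 -165.8]
[ 0.33236463  0.34813032  0.16573092  1.73848456 -0.06498227  1.0577116
  2.26999559]
```

```bash
python3 -m crank '[[[0,0,-0.05],[0,0,-6.5],0.045],[[0,0,-0.055],[0,0,0],0.045],[[0,0,-0.055],[0,0,0],0.045],[[-0.04,0.037,-0.006],[0,0,0],0.045],[[-0.04,0.037,0],[0,0,0],0.045],[[-0.04,0.037,0],[0,0,0],0.045],[[-0.04,0.037,0],[0,0,0],0.045],[[-0.04,0.037,0],[0,0,0],0.045],[[-0.036,0.038,0],[0,0,0],0.045],[[0,0,0],[0,0,0],0.045]]'
python3 look.py wrist w17
```

```text
t: 20.08
eef_pos: [0.6709, -0.035, 0.4158]
tool_rot: [-0.002, -0.149, 0.989, 0.002]
contact_force: [0.6, 0.3, -0.1]
gripper_width: 0.531
t 20.125 pos [ 0.6702 -0.0387  0.4163] toolshift mm [628.4 231.6 418.9] yaw y 106.94 z [-0.004  0.    -1.   ] gw 0.526 F [-0.9 -0.3  0.4]
```

View pics/w17.png

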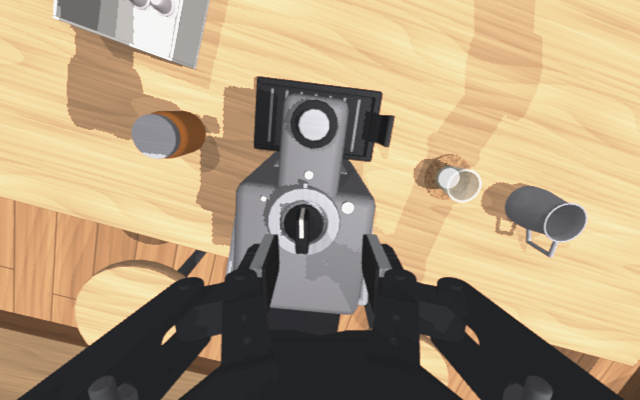

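Run:
```python
from h import *
cal=list(K('wrist'));cal[4]=np.load('pics/w17E.npy');cal=tuple(cal)
p=cv2.imread('pics/w17.png');P=np.load('pics/w17P.npy')
cv2.imwrite('pics/w17c.png',cv2.resize(p[90:270,230:380],None,fx=4,fy=3.3*4/3.3,interpolation=2)[:600])
m=((p.min(2)>215)).astype(np.uint8);m[:, :230]=0;m[:,380:]=0;m[:90]=0;m[260:]=0
n,l,s,c=cv2.connectedComponentsWithStats(m)
for i in range(1,n):
    if s[i,4]>5: print(s[i],c[i].round(1),plane('wrist',*c[i],.265,cal).round(4),P[int(c[i][1]),int(c[i][0]),2].round(4))
Q=P.reshape(-1,3)
for nm,lo,hi,c0,r in [('bartop',.306,.32,(.706,-.04),.03),('ring',.277,.283,(.706,-.04),.045),('button',.28,.30,(.612,-.057),.018)]:
    k=(Q[:,2]>lo)&(Q[:,2]<hi)&(np.hypot(Q[:,0]-c0[0],Q[:,1]-c0[1])<r);S=Q[k];print(nm,len(S),S.mean(0).round(4),np.median(S[:,2]),cv2.minAreaRect((S[:,:2]*1000).astype(np.float32)))
    cc,rr=cv2.minEnclosingCircle((S[:,:2]*1000).astype(np.float32));print(cc,rr)
```

```text
[300 110  28  29 623] [314.2 124.1] [ 0.6143 -0.059   0.265 ] 0.2859
[305 171   8   8  53] [308.5 174.8] [ 0.663  -0.0502  0.265 ] 0.2655
[303 189  36  49 512] [324.9 209. ] [ 0.6925 -0.0236  0.265 ] 0.2795
[286 190  16  12  81] [293.1 194.8] [ 0.6876 -0.0592  0.265 ] 0.2779
[281 195   4   8  15] [282.5 199.1] [ 0.6952 -0.0683  0.265 ] 0.2787
[261 197   5   4  19] [263.1 198.4] [ 0.7003 -0.0875  0.265 ] 0.2655
[342 202  12  12 109] [347.5 207.6] [ 0.6842 -0.0018  0.265 ] 0.2662
[299 220   4  18  55] [301.  228.4] [ 0.7206 -0.0413  0.265 ] 0.3131
[281 236  13  16  49] [288.4 243.1] [ 0.741  -0.0494  0.265 ] 0.279
bartop 500 [ 0.7061 -0.0419  0.3128] 0.3129978470980011 ((707.3837280273438, -41.7303466796875), (33.779319763183594, 11.638934135437012), 16.637571334838867)
(707.790283203125, -42.25173568725586) 17.240293502807617
ring 2237 [ 0.7038 -0.0415  0.2795] 0.27918670780375976 ((707.699462890625, -40.98860168457031), (70.97755432128906, 69.99207305908203), 52.8901481628418)
(706.3876342773438, -41.996551513671875) 37.51433563232422
button 768 [ 0.6137 -0.059   0.2863] 0.28643777804412535 ((613.951416015625, -58.99263000488281), (26.445457458496094, 26.737266540527344), 61.403358459472656)
(613.7774047851562, -58.96261978149414) 13.846405029296875
```

View pics/w17c.png

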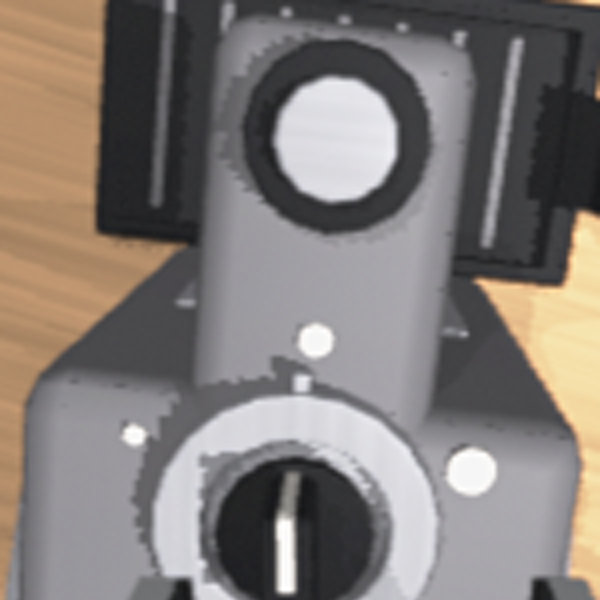

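```bash
python3 -c "
from h import *
plan([.7070,-.0418,.36],106.64);print(bot.get_obs()['q'])"
```

```text
t 20.125 pos [ 0.6702 -0.0387  0.4163] toolshift mm [-34.5 -13.8  56.2] yaw y 106.94 z [-0.004  0.    -1.   ] gw 0.526 F [-0.9 -0.3  0.4]
turn deg [ 0.09 -0.2   0.3 ]
toolshift after turn [-34.4 -13.5  56.3]
[-0.04869414  0.37977792  0.02014134  1.32097765 -0.00806843  1.44471334
  1.83748724]
```

```bash
python3 -m crank '[[[-0.0172,-0.0068,0.028],[0,0,0.3],0.035],[[-0.0172,-0.0068,0.028],[0,0,0],0.035],[[0,0,0],[0,0,0],0.035],[[0,0,0],[0,0,0],0.035]]'
python3 look.py wrist w18;python3 -c "
from h import *
plan([.7070,-.0418,.301],106.64)
cal=list(K('wrist'));cal[4]=np.load('pics/w18E.npy');cal=tuple(cal)
P=np.load('pics/w18P.npy');Q=P.reshape(-1,3)
k=(Q[:,2]>.306)&(Q[:,2]<.32)&(np.hypot(Q[:,0]-.707,Q[:,1]+.042)<.03);S=Q[k];print(len(S),S.mean(0),cv2.minAreaRect((S[:,:2]*1000).astype(np.float32)))
"
```

```text
t: 20.62
eef_pos: [0.7064, -0.0455, 0.3635]
tool_rot: [0.0, -0.142, 0.99, -0.0]
contact_force: [0.5, -0.4, 0.6]
gripper_width: 0.408
t 20.675 pos [ 0.7066 -0.0451  0.3644] toolshift mm [665.9 242.5 363.2] yaw y 106.35 z [ 0.002 -0.    -1.   ] gw 0.407 F [0.5 0.8 1.3]
t 20.675 pos [ 0.7066 -0.0451  0.3644] toolshift mm [-1.2  3.1 63.4] yaw y 106.35 z [ 0.002 -0.    -1.   ] gw 0.407 F [0.5 0.8 1.3]
turn deg [-0.04  0.08 -0.29]
toolshift after turn [-1.3  3.1 63.4]
858 [ 0.70635385 -0.04211338  0.31280098] ((707.5993041992188, -41.79926300048828), (34.363807678222656, 11.758203506469727), 16.805522918701172)
```

View pics/w18.png

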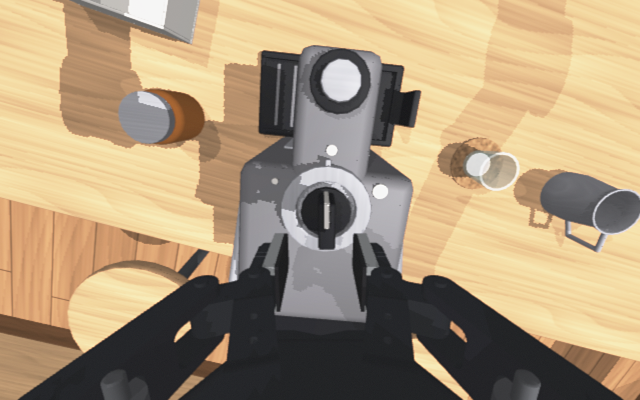

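```bash
python3 -m crank '[[[-0.0017,0.0031,0.025],[0,0,-0.3],0.035],[[0,0,0.025],[0,0,0],0.035],[[0,0,0.0125],[0,0,0],0.035],[[0,0,0],[0,0,0],0.035],[[0,0,0],[0,0,0],0.035]]'
python3 look.py wrist w19;python3 -c "
from h import *
plan([.7074,-.0418,.301],106.64)"
```

```text
t: 21.3
eef_pos: [0.7081, -0.0408, 0.302]
tool_rot: [0.001, -0.145, 0.989, -0.0]
contact_force: [-0.4, -0.6, 0.0]
gripper_width: 0.413
t 21.35 pos [ 0.7081 -0.0407  0.302 ] toolshift mm [667.2 242.9 300.3] yaw y 106.72 z [ 0.002  0.    -1.   ] gw 0.406 F [ 0.3  0.8 -0.9]
t 21.35 pos [ 0.7081 -0.0407  0.302 ] toolshift mm [ 1.  -0.8  1. ] yaw y 106.72 z [ 0.002  0.    -1.   ] gw 0.406 F [ 0.3  0.8 -0.9]
turn deg [-0.04  0.13  0.08]
toolshift after turn [ 1.  -0.8  1. ]
```

View pics/w19.png

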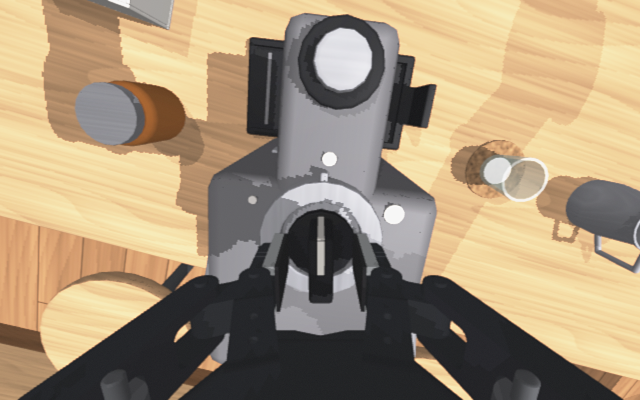

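```bash
python3 -m crank '[[[0.001,-0.0005,0],[0,0,0],0.035],[[0,0,0],[0,0,0],0.0],[[0,0,0],[0,0,0],0.0],[[0,0,0],[0,0,0],0.0],[[0,0,0],[0,0,0],0.0]]' 20; python3 look.py wrist w20; python3 -m crank '[[[0,0,0],[0,0,4],0],[[0,0,0],[0,0,8],0],[[0,0,0],[0,0,8],0],[[0,0,0],[0,0,8],0],[[0,0,0],[0,0,8],0],[[0,0,0],[0,0,8],0],[[0,0,0],[0,0,8],0],[[0,0,0],[0,0,8],0],[[0,0,0],[0,0,8],0],[[0,0,0],[0,0,7.3],0]]';  python3 -m crank '[[[0,0,0],[0,0,0],0],[[0,0,0],[0,0,0],0]]';python3 look.py wrist w21
```

```text
t: 21.98
eef_pos: [0.7067, -0.0411, 0.3008]
tool_rot: [0.0, -0.146, 0.989, 0.0]
contact_force: [-2.5, 1.3, 3.9]
gripper_width: 0.135
t 22.025 pos [ 0.7067 -0.0411  0.3008] toolshift mm [665.  242.9 300.7] yaw y 106.74 z [ 0.  0. -1.] gw 0.138 F [-2.5  1.8  5.4]
t: 23.28
eef_pos: [0.7074, -0.039, 0.3008]
tool_rot: [0.0, 0.49, 0.872, 0.002]
contact_force: [-0.0, 4.8, 3.6]
gripper_width: 0.138
t: 23.52
eef_pos: [0.7074, -0.0391, 0.3008]
tool_rot: [0.0, 0.487, 0.873, 0.001]
contact_force: [0.8, 5.6, 3.4]
gripper_width: 0.136
t 23.575 pos [ 0.7074 -0.039   0.3008] toolshift mm [ 404.6 -582.1  299.8] yaw y 31.7 z [ 0.002  0.003 -1.   ] gw 0.137 F [0.  5.6 4.6]
```

View pics/w21.png

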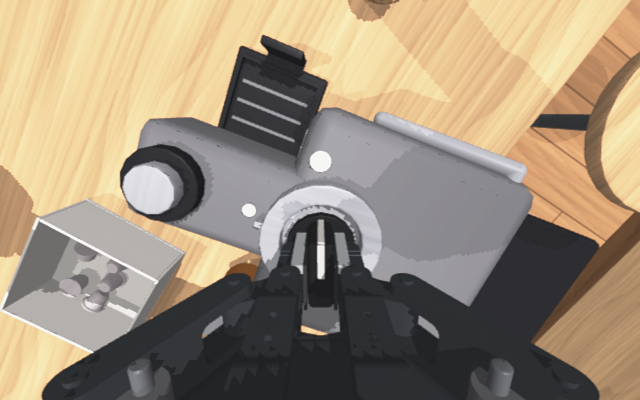

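```bash
python3 -m crank '[[[0,0,0],[0,0,0],0.03],[[0,0,0],[0,0,0],0.035],[[0,0,-0.02],[0,0,0],0.035],[[0,0,-0.04],[0,0,0],0.035],[[0,0,-0.04],[0,0,0],0.035],[[0.025,0,-0.01],[0,0,0],0.035],[[0.02,0,0],[0,0,0],0.035],[[0,0,0],[0,0,0],0.035],[[0,0,0],[0,0,0],0.035]]';python3 look.py wrist w22; python3 look.py top t22
python3 - <<'E'
from h import *
cal=list(K('wrist'));cal[4]=np.load('pics/w22E.npy');cal=tuple(cal)
P=np.load('pics/w22P.npy');Q=P.reshape(-1,3)
k=(Q[:,2]>.306)&(Q[:,2]<.32)&(np.hypot(Q[:,0]-.707,Q[:,1]+.042)<.03);S=Q[k];print(len(S),S.mean(0),cv2.minAreaRect((S[:,:2]*1000).astype(np.float32)))
p=cv2.imread('pics/w22.png');cv2.imwrite('pics/w22c.png',cv2.resize(p[100:260,210:410],None,fx=3.7,fy=3.7,interpolation=2))
p=cv2.imread('pics/t22.png');cv2.imwrite('pics/t22c.png',cv2.resize(p[80:270,180:480],None,fx=2.6,fy=2.6,interpolation=2))
E
```

```text
t: 24.7
eef_pos: [0.6828, -0.0031, 0.409]
tool_rot: [-0.001, 0.489, 0.872, -0.001]
contact_force: [-0.2, -1.7, -0.9]
gripper_width: 0.412
t 24.75 pos [ 0.683  -0.0036  0.4092] toolshift mm [ 358.8 -580.3  410.4] yaw y 31.39 z [-0.002 -0.001 -1.   ] gw 0.411 F [0.1 0.7 0.1]
t 24.8 pos [ 0.6831 -0.0038  0.4094] toolshift mm [ 358.9 -580.6  410.4] yaw y 31.37 z [-0.001 -0.001 -1.   ] gw 0.409 F [ 0.4 -0.6  0.3]
521 [ 0.70760147 -0.03990607  0.31267589] ((708.2103881835938, -40.78185272216797), (11.578227996826172, 34.654632568359375), 31.492998123168945)
```

View pics/w22c.png

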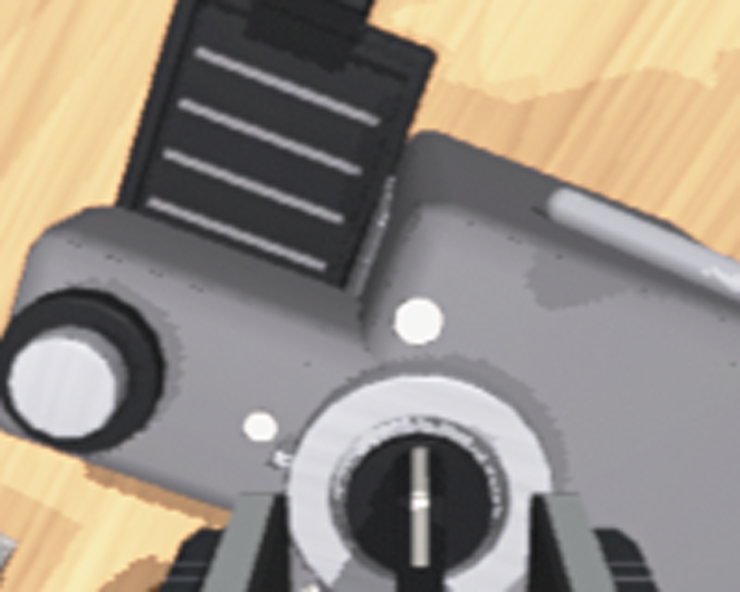

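View pics/t22c.png

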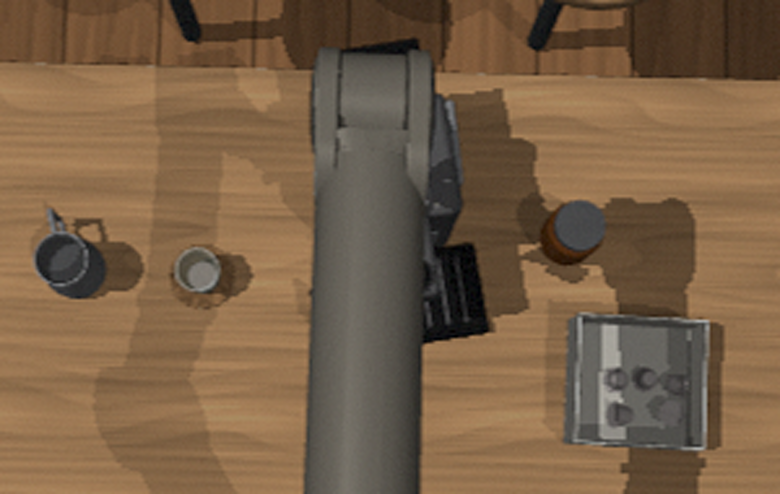

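Run:
```python
from h import *
C=np.array([.7076,-.0412])
for f,uv in [('w17',(305.5,185.7)),('w18',(327.5,163)),('w19',(324,177)),('w21',(257,225)),('w22',(285.7,224.3))]:
    cal=list(K('wrist'));cal[4]=np.load(f'pics/{f}E.npy');cal=tuple(cal)
    d=plane('wrist',*uv,.2795,cal)[:2]-C;P=np.load(f'pics/{f}P.npy');print(f,np.hypot(*d).round(4),np.degrees(np.arctan2(d[1],d[0])).round(1),P[int(uv[1]),int(uv[0])].round(4))
# cup
P=np.load('pics/t22P.npy')
for n,f in [('top','t22')]:
    Q=np.load(f'pics/{f}P.npy').reshape(-1,3);k=(abs(Q[:,0]-.64)<.06)&(abs(Q[:,1]-.18)<.06)&(Q[:,2]>.055)&(Q[:,2]<.08);print(k.sum(),Q[k].mean(0));cc=cv2.minEnclosingCircle((Q[k][:,:2]*1000).astype(np.float32));print(cc)
    p=cv2.imread('pics/t22.png');cv2.imwrite('pics/cup.png',cv2.resize(p[160:210,230:290],None,fx=10,fy=10,interpolation=2))
```

```text
w17 0.0379 -166.1 [ 0.671  -0.0509  0.277 ]
w18 0.0377 -164.6 [ 0.6716 -0.0515  0.2783]
w19 0.038 -165.1 [ 0.6714 -0.0508  0.2771]
w21 0.0372 -166.5 [ 0.6714 -0.0511  0.2768]
w22 0.0375 -165.8 [ 0.6709 -0.0519  0.2761]
64 [0.64847768 0.21427717 0.06819301]
((644.81298828125, 216.29864501953125), 30.018890380859375)
```

View pics/cup.png

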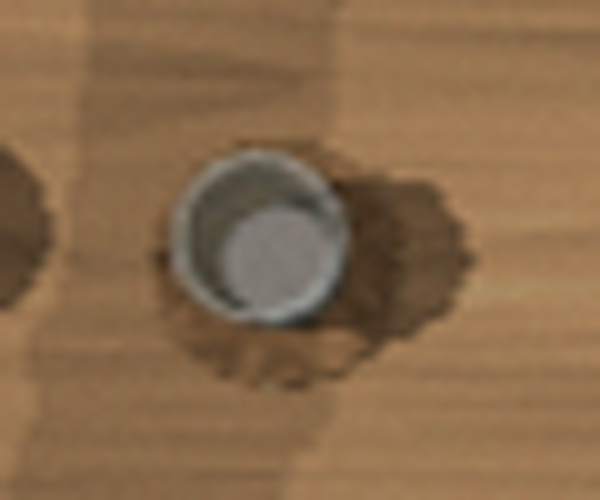

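Run:
```python
from h import *
print(plane('top',256,183.6,.070))
s=cv2.imread('pics/s12.png');cv2.imwrite('pics/cups.png',cv2.resize(s[260:330,230:310],None,fx=8,fy=8,interpolation=2))
plan([.56,.30,.32],40)
```

```text
[0.64270133 0.21711214 0.07      ]
t 24.8 pos [ 0.6831 -0.0038  0.4094] toolshift mm [323.5  53.2  89.3] yaw y 31.37 z [-0.001 -0.001 -1.   ] gw 0.409 F [ 0.4 -0.6  0.3]
turn deg [-0.09 -0.01 -8.63]
toolshift after turn [311.9 101.   89.4]
```

View pics/cups.png

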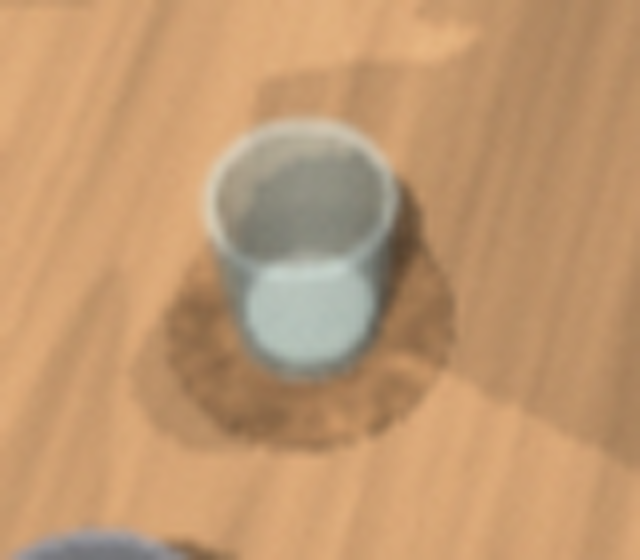

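```bash
python3 -m crank '[[[0.046,0.0076,0],[0,0,0],0.085],[[0.046,0.0076,0],[0,0,0],0.085],[[0.046,0.0076,0],[0,0,0],0.085],[[0.046,0.0076,0],[0,0,0],0.085],[[0.046,0.0076,0.03],[0,0,0],0.085],[[0.046,0.0076,0.03],[0,0,0],0.085],[[0.046,0.0076,0.03],[0,0,0],0.085],[[0,0,0],[0,0,-8.6],0.085],[[0,0,0],[0,0,0],0.085]]'; python3 -m crank '[[[0,0,0],[0,-9,0],0.085],[[0,0,0],[0,-9,0],0.085],[[0,0,0],[0,-9,0],0.085],[[0,0,0],[0,-9,0],0.085],[[0,0,0],[0,-9,0],0.085],[[0,0,0],[0,0,0],0.085],[[0,0,0],[0,0,0],0.085]]'; python3 look.py wrist w23;python3 look.py side s23;python3 -c "
from h import *
print(bot.get_obs()['q'])
print(plane('side',267.75,284,.07))"
```

```text
t: 25.92
eef_pos: [0.5611, 0.2991, 0.3197]
tool_rot: [-0.0, 0.423, 0.906, -0.001]
contact_force: [1.1, 0.2, 0.2]
gripper_width: 0.996
t: 26.8
eef_pos: [0.5619, 0.2981, 0.3213]
tool_rot: [0.346, 0.392, 0.837, -0.161]
contact_force: [-0.4, -0.3, -0.0]
gripper_width: 0.996
t 26.85 pos [0.5622 0.2976 0.3217] toolshift mm [ 318.5 -623.5  134.4] yaw y 39.76 z [ 0.453 -0.541 -0.708] gw 0.995 F [ 0.1 -0.1 -0.1]
t 26.9 pos [0.5623 0.2976 0.3218] toolshift mm [ 318.6 -623.5  134.2] yaw y 39.76 z [ 0.453 -0.541 -0.708] gw 0.993 F [ 0.3 -0.3  0. ]
[-1.13896232  0.42126989  0.27100407  1.70374113  0.69111071  1.28206733
 -0.47961428]
[0.64428881 0.21701625 0.07      ]
```

View pics/w23.png

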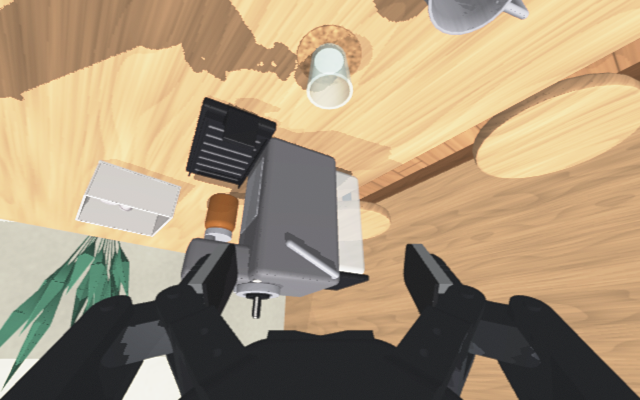

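View pics/s23.png

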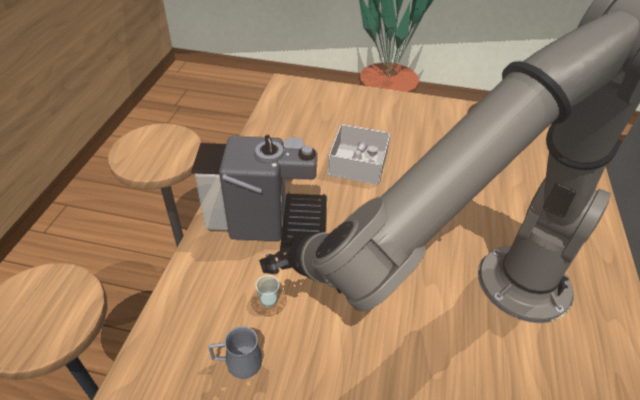

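```bash
python3 -c "
from h import *
plan([.596,.274,.1203]);plan([.6458,.2143,.0425])"
```

```text
t 26.9 pos [0.5623 0.2976 0.3218] toolshift mm [114.1  10.3 170.7] yaw y 39.76 z [ 0.453 -0.541 -0.708] gw 0.993 F [ 0.3 -0.3  0. ]
t 26.9 pos [0.5623 0.2976 0.3218] toolshift mm [114.   10.1 280.7] yaw y 39.76 z [ 0.453 -0.541 -0.708] gw 0.993 F [ 0.3 -0.3  0. ]
```

```bash
python3 -m crank '[[[0.038,0.0035,0.04],[0,0,0],0.085],[[0.038,0.0035,0.04],[0,0,0],0.085],[[0.038,0.0035,0.04],[0,0,0],0.085],[[0,0,0.03],[0,0,0],0.085],[[0,0,0.021],[0,0,0],0.085],[[0,0,0],[0,0,0],0.085]]'; python3 look.py wrist w24;python3 -c "
from h import *
plan([.6458,.2143,.0425])"
```

```text
t: 27.65
eef_pos: [0.596, 0.2728, 0.1193]
tool_rot: [0.347, 0.392, 0.836, -0.162]
contact_force: [0.1, 0.4, -0.2]
gripper_width: 0.995
t 27.7 pos [0.5956 0.2746 0.1198] toolshift mm [ 205.2 -633.3  -37. ] yaw y 39.89 z [ 0.454 -0.542 -0.707] gw 0.994 F [ 0.4  1.2 -0.1]
t 27.7 pos [0.5956 0.2746 0.1198] toolshift mm [ -0.8  -0.3 110.1] yaw y 39.89 z [ 0.454 -0.542 -0.707] gw 0.994 F [ 0.4  1.2 -0.1]
```

View pics/w24.png

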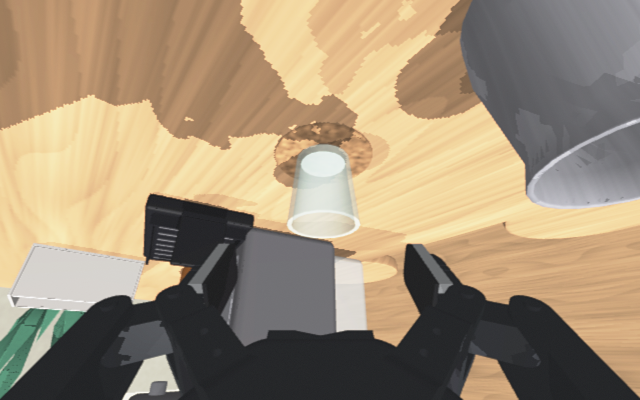

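```bash
python3 -m crank '[[[-0.0008,0,0.035],[0,0,0],0.085],[[0,0,0.035],[0,0,0],0.085],[[0,0,0.025],[0,0,0],0.085],[[0,0,0.015],[0,0,0],0.085],[[0,0,0],[0,0,0],0.085]]'; python3 look.py wrist w25;python3 look.py side s25; python3 -c "
import cv2
s=cv2.imread('pics/s25.png');cv2.imwrite('pics/s25c.png',cv2.resize(s[200:390,180:340],None,fx=4,fy=3.1,interpolation=2))"
```

```text
t: 28.32
eef_pos: [0.6454, 0.2155, 0.042]
tool_rot: [0.347, 0.391, 0.837, -0.162]
contact_force: [-1.1, 1.6, -0.1]
gripper_width: 0.994
t 28.375 pos [0.6453 0.2164 0.0423] toolshift mm [ 205.9 -633.2 -147. ] yaw y 40.05 z [ 0.455 -0.54  -0.707] gw 0.994 F [-0.2  0.3  0.2]
t 28.425 pos [0.6452 0.2169 0.0424] toolshift mm [ 205.8 -633.4 -147. ] yaw y 40.09 z [ 0.456 -0.54  -0.708] gw 0.994 F [-0.5 -0.7  0.8]
```

View pics/w25.png

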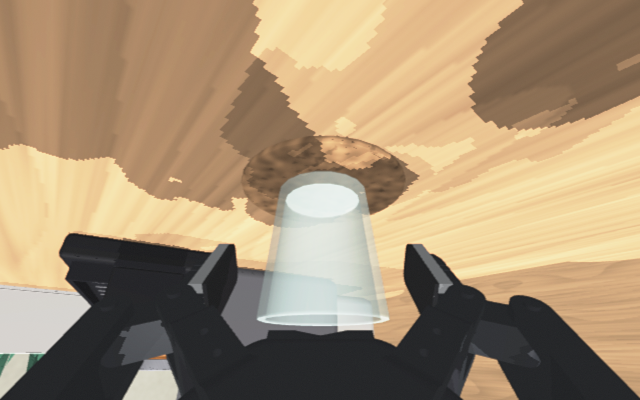

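View pics/s25c.png

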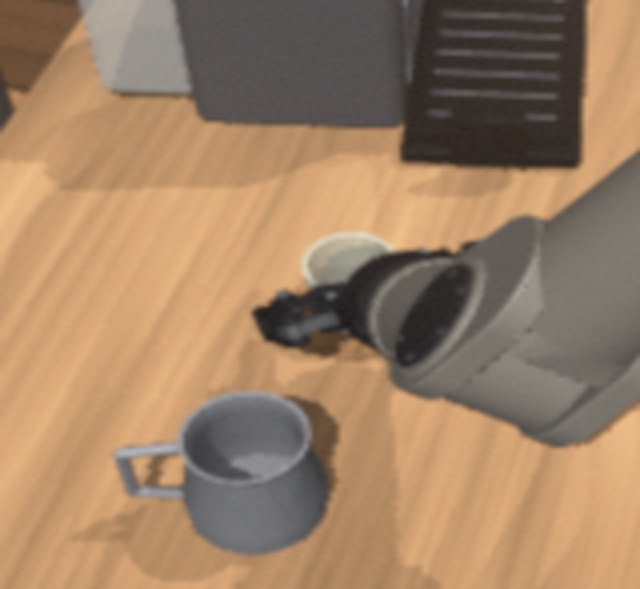

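```bash
python3 -m crank '[[[0,0,0],[0,0,0],0.05],[[0,0,0],[0,0,0],0.045],[[0,0,0],[0,0,0],0.04],[[0,0,0],[0,0,0],0.035],[[0,0,0],[0,0,0],0.03]]' 35; python3 look.py wrist w26
```

```text
t: 29.05
eef_pos: [0.6454, 0.2165, 0.0425]
tool_rot: [0.347, 0.39, 0.837, -0.161]
contact_force: [-2.7, 3.0, 6.5]
gripper_width: 0.658
t 29.1 pos [0.6454 0.2166 0.0425] toolshift mm [ 206.1 -633.3 -147.3] yaw y 40.09 z [ 0.456 -0.54  -0.707] gw 0.653 F [-2.2  3.1  6.1]
```

View pics/w26.png

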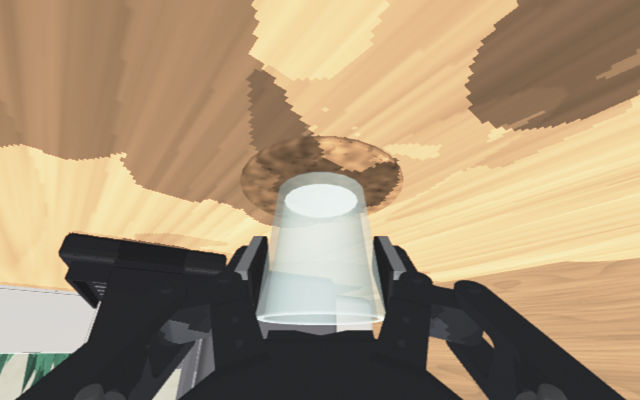

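Run:
```python
from h import *
cal=list(K('wrist'));cal[4]=np.load('pics/w26E.npy');cal=tuple(cal)
for uv,z in [((321,200),.008),((321.5,318),.070),((321,194),.004)]: print(plane('wrist',*uv,z,cal).round(4))
p,d=bot.read_camera('top');cv2.imwrite('pics/t26.png',p[:,:,::-1]);cv2.imwrite('pics/t26c.png',cv2.resize(p[160:260,220:320,::-1],None,fx=6,fy=6,interpolation=2))
```

```text
[0.6453 0.2161 0.008 ]
[0.6376 0.2251 0.07  ]
[0.6455 0.2158 0.004 ]
```

View pics/t26c.png

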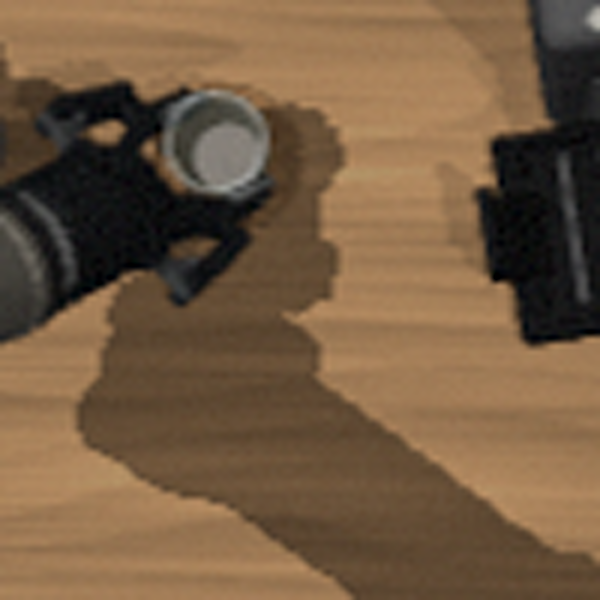

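Run:
```python
from h import *
M=rot().as_matrix();print(M.round(3))
T=np.array([.6187,-.0577,0]);X=np.array([.984,.18,0]);Y=np.array([-.18,.984,0])
cur=np.array(bot.get_obs()['eef_pos'])
W=[cur+[0,0,.09],T+.15*Y-.01*X+[0,0,.1335],T+.07*Y+[0,0,.1335],T+.04*Y+[0,0,.09],T+[0,0,.082],T+[0,0,.0655]]
for w in W:
    print(np.round(w,4),np.round(M.T@(w-cur)*1000,1),np.linalg.norm(w-cur).round(3));cur=w
```

```text
[[-0.455  0.765  0.456]
 [ 0.542  0.644 -0.54 ]
 [-0.707  0.001 -0.707]]
[0.6455 0.2166 0.1325] [-63.6   0.1 -63.6] 0.09
[0.5819 0.0881 0.1335] [ -41.4 -131.4   39.7] 0.143
[0.6061 0.0112 0.1335] [-52.7 -31.   52.6] 0.081
[ 0.6115 -0.0183  0.09  ] [ 12.3 -14.9  49.2] 0.053
[ 0.6187 -0.0577  0.082 ] [-18.9 -19.9  30.2] 0.041
[ 0.6187 -0.0577  0.0655] [11.7 -0.  11.7] 0.016
```

```bash
python3 -m crank '[[[-0.0106,0,-0.0106],[0,0,0],0.03],[[-0.0265,0,-0.0265],[0,0,0],0.03],[[-0.0265,0,-0.0265],[0,0,0],0.03],[[-0.0083,-0.026,0.008],[0,0,0],0.03],[[-0.0083,-0.0263,0.008],[0,0,0],0.03],[[-0.0083,-0.0263,0.008],[0,0,0],0.03],[[-0.0083,-0.0263,0.008],[0,0,0],0.03],[[-0.0083,-0.0263,0.008],[0,0,0],0.03],[[0,0,0],[0,0,0],0.03]]'; python3 look.py wrist w27;python3 look.py side s27;python3 -c "
from h import *
plan([.5819,.0881,.1335]);print(bot.get_obs()['q'])"
```

```text
t: 30.28
eef_pos: [0.5802, 0.0835, 0.1332]
tool_rot: [0.346, 0.392, 0.837, -0.163]
contact_force: [0.8, 1.1, -1.4]
gripper_width: 0.653
t 30.325 pos [0.5812 0.0857 0.1331] toolshift mm [ 311.5 -500.7 -123. ] yaw y 39.93 z [ 0.454 -0.542 -0.707] gw 0.649 F [-0.   0.2 -0.8]
t 30.375 pos [0.5819 0.0872 0.1331] toolshift mm [ 311.3 -501.7 -123.5] yaw y 40.03 z [ 0.455 -0.541 -0.708] gw 0.654 F [ 1.2  0.7 -1.9]
t 30.375 pos [0.5819 0.0872 0.1331] toolshift mm [ 0.2  0.6 -0.8] yaw y 40.03 z [ 0.455 -0.541 -0.708] gw 0.654 F [ 1.2  0.7 -1.9]
[-0.97173427  0.54402733  0.40462916  2.11945571  0.98370328  0.71455331
 -0.75751687]
```

View pics/w27.png

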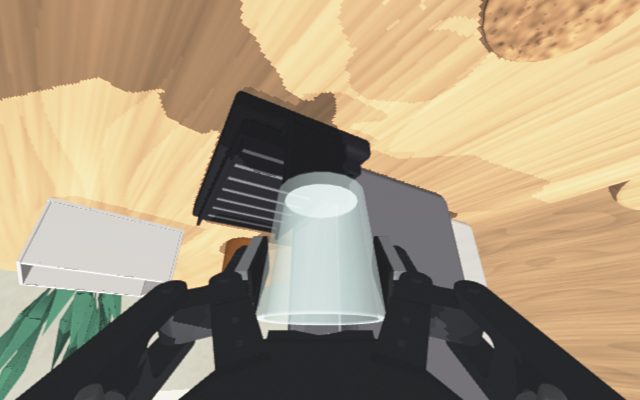

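View pics/s27.png

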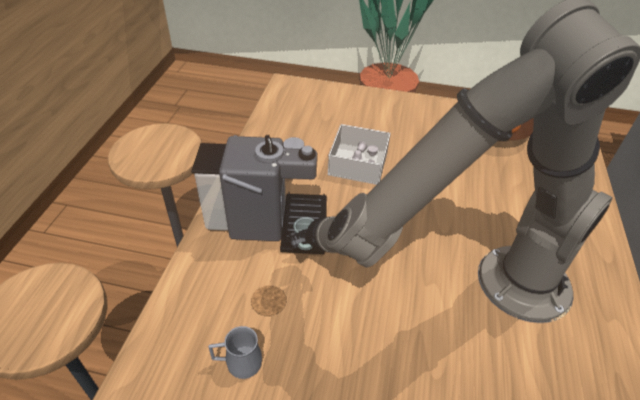

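Cup is held upright and unslipped. Continuing to beneath the spout.

```bash
python3 -m crank '[[[-0.0175,-0.01,0.0175],[0,0,0],0.03],[[-0.0175,-0.0105,0.0175],[0,0,0],0.03],[[-0.0175,-0.0105,0.0172],[0,0,0],0.03],[[0.0041,-0.005,0.0164],[0,0,0],0.03],[[0.0041,-0.005,0.0164],[0,0,0],0.03],[[0.0041,-0.005,0.0164],[0,0,0],0.03],[[0,0,0],[0,0,0],0.03]]'; python3 look.py wrist w28;python3 look.py side s28;python3 -c "
from h import *
plan([.6187,-.0577,.082]);print(bot.get_obs()['q'])
import cv2
s=cv2.imread('pics/s28.png');cv2.imwrite('pics/s28c.png',cv2.resize(s[110:280,200:400],None,fx=3.5,fy=3.5,interpolation=2))"
```

```text
t: 31.25
eef_pos: [0.6111, -0.0192, 0.0888]
tool_rot: [0.347, 0.39, 0.838, -0.162]
contact_force: [0.2, -0.2, -1.3]
gripper_width: 0.656
t 31.3 pos [ 0.6114 -0.0187  0.0893] toolshift mm [ 351.6 -455.8 -225.2] yaw y 40.07 z [ 0.455 -0.541 -0.707] gw 0.65 F [-0.3 -0.2 -0.6]
t 31.35 pos [ 0.6116 -0.0183  0.0896] toolshift mm [ 351.6 -456.1 -225.2] yaw y 40.09 z [ 0.456 -0.541 -0.707] gw 0.65 F [ 0.1 -0.6 -2.5]
t 31.35 pos [ 0.6116 -0.0183  0.0896] toolshift mm [-19.2 -19.9  30. ] yaw y 40.09 z [ 0.456 -0.541 -0.707] gw 0.65 F [ 0.1 -0.6 -2.5]
[-0.84622868  0.64883503  0.51808889  2.17111085  1.23816297  0.48043607
 -0.90213624]
```

View pics/w28.png

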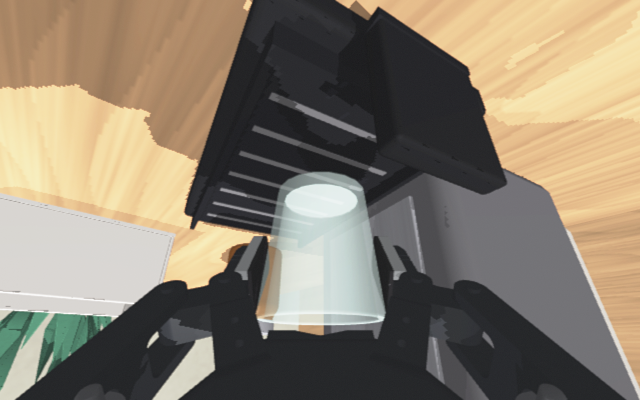

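View pics/s28c.png

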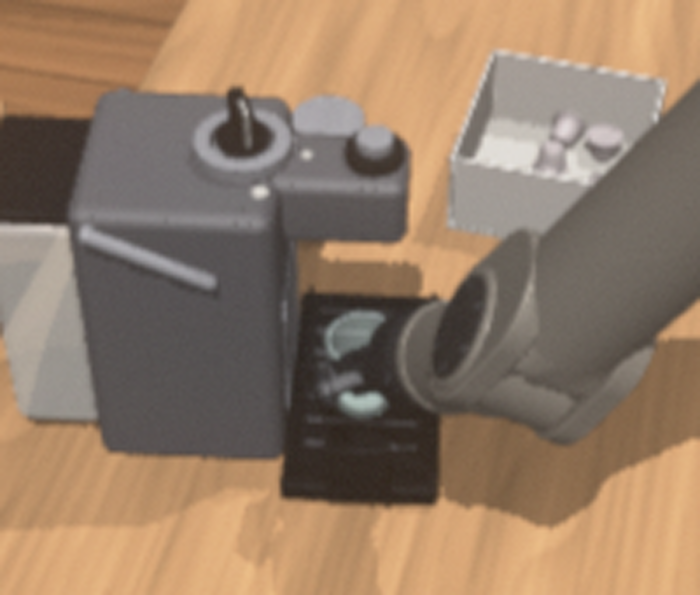

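```bash
python3 -m crank '[[[-0.0064,-0.0066,0.01],[0,0,0],0.03],[[-0.0064,-0.0067,0.01],[0,0,0],0.03],[[-0.0064,-0.0066,0.01],[0,0,0],0.03],[[0,0,0],[0,0,0],0.03],[[0,0,0],[0,0,0],0.03]]'; python3 look.py wrist w29;python3 look.py side s29;python3 -c "
from h import *
plan([.6187,-.0577,.0655]);print(bot.get_obs()['q'])
import cv2
s=cv2.imread('pics/s29.png');cv2.imwrite('pics/s29c.png',cv2.resize(s[110:280,200:400],None,fx=3.5,fy=3.5,interpolation=2))"
```

```text
t: 31.98
eef_pos: [0.6182, -0.0583, 0.0819]
tool_rot: [0.347, 0.39, 0.837, -0.161]
contact_force: [1.0, 0.5, -0.9]
gripper_width: 0.651
t 32.025 pos [ 0.6183 -0.058   0.0818] toolshift mm [ 370.6 -435.8 -255.1] yaw y 40.08 z [ 0.455 -0.541 -0.707] gw 0.656 F [ 0.  -0.3 -1.7]
t 32.075 pos [ 0.6183 -0.058   0.0818] toolshift mm [ 370.6 -435.8 -255.1] yaw y 40.08 z [ 0.455 -0.54  -0.707] gw 0.657 F [ 0.5  0.9 -0.9]
t 32.075 pos [ 0.6183 -0.058   0.0818] toolshift mm [11.5  0.5 11.6] yaw y 40.08 z [ 0.455 -0.54  -0.707] gw 0.657 F [ 0.5  0.9 -0.9]
[-0.80159907  0.67846629  0.56575097  2.18334563  1.36090069  0.40510868
 -0.97850593]
```

View pics/w29.png

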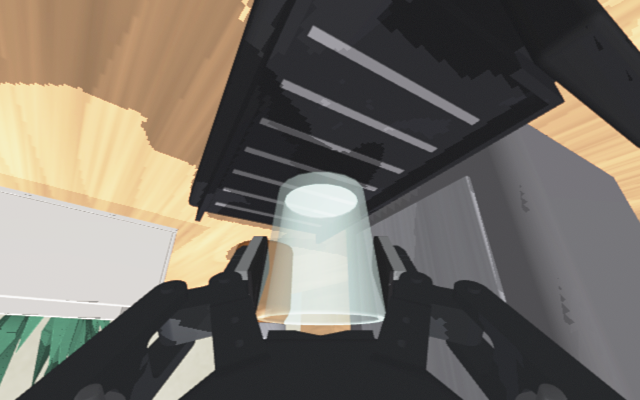

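View pics/s29c.png

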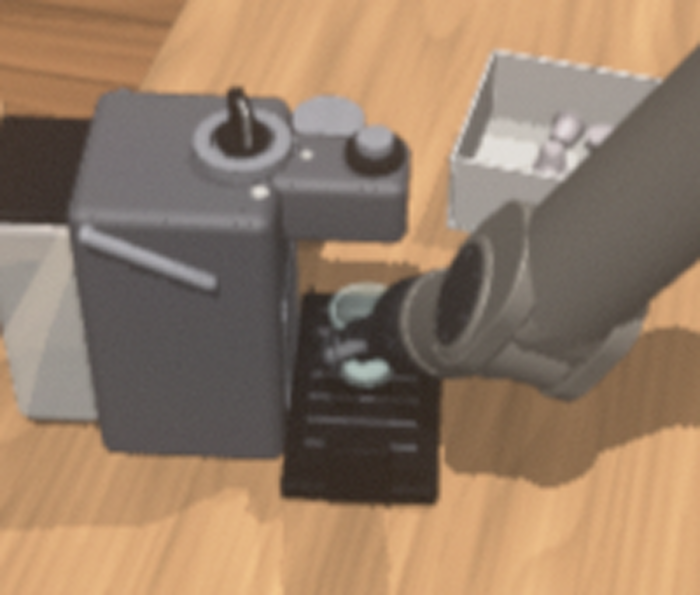

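```bash
python3 -m crank '[[[0.005,0.0004,0.005],[0,0,0],0.03],[[0.0065,0,0.0065],[0,0,0],0.03],[[0,0,0],[0,0,0],0.03]]'; python3 -m crank '[[[0.001,0,0.001],[0,0,0],0.03],[[0,0,0],[0,0,0],0.03]]';python3 -m crank '[[[0.0006,0,0.0006],[0,0,0],0.03],[[0,0,0],[0,0,0],0.03]]'
```

```text
t: 32.45
eef_pos: [0.618, -0.0581, 0.0645]
tool_rot: [0.346, 0.39, 0.838, -0.162]
contact_force: [-0.1, 0.8, -0.7]
gripper_width: 0.647
t: 32.7
eef_pos: [0.6184, -0.0585, 0.0641]
tool_rot: [0.347, 0.39, 0.837, -0.162]
contact_force: [0.5, -0.5, -0.3]
gripper_width: 0.652
t: 32.95
eef_pos: [0.6185, -0.0585, 0.0635]
tool_rot: [0.347, 0.39, 0.837, -0.162]
contact_force: [-0.0, 0.1, 1.0]
gripper_width: 0.653
```

```bash
python3 -m crank '[[[0,0,0],[0,0,0],0.06],[[0,0,0],[0,0,0],0.065],[[0,0,0],[0,0,0],0.072],[[0,0,0],[0,0,0],0.072],[[0,0,-0.01],[0,0,0],0.072],[[0,0,-0.02],[0,0,0],0.072],[[0,0,-0.03],[0,0,0],0.072],[[0,0,-0.04],[0,0,0],0.072],[[0,0,-0.04],[0,0,0],0.072],[[0,0,0],[0,0,0],0.072]]'; python3 look.py wrist w30;python3 look.py side s30;python3 -c "
from h import *
plan([.6187,-.0577,.0655]);print(bot.get_obs()['q'])
import cv2
s=cv2.imread('pics/s30.png');cv2.imwrite('pics/s30c.png',cv2.resize(s[110:280,200:400],None,fx=3.5,fy=3.5,interpolation=2))"
```

```text
t: 34.2
eef_pos: [0.5546, 0.0199, 0.1636]
tool_rot: [0.347, 0.39, 0.838, -0.159]
contact_force: [0.4, -0.0, -0.4]
gripper_width: 0.844
t 34.25 pos [0.5547 0.0185 0.1628] toolshift mm [ 357.3 -436.4 -127.9] yaw y 40.13 z [ 0.456 -0.539 -0.708] gw 0.842 F [-0.5 -1.1 -0.4]
t 34.3 pos [0.5546 0.0174 0.1623] toolshift mm [ 357.5 -435.8 -128.2] yaw y 40.05 z [ 0.455 -0.541 -0.707] gw 0.847 F [-0.5  0.1  0. ]
t 34.3 pos [0.5546 0.0174 0.1623] toolshift mm [ -1.4   0.7 138.3] yaw y 40.05 z [ 0.455 -0.541 -0.707] gw 0.847 F [-0.5  0.1  0. ]
[-0.97166627  0.43007654  0.49693949  2.23960144  1.06566746  0.66507295
 -0.74214678]
```

View pics/w30.png

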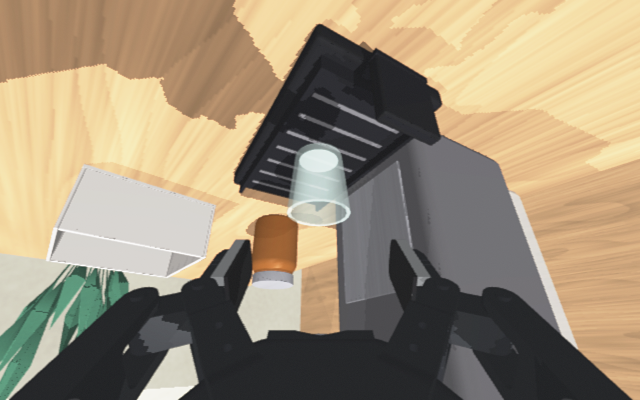

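View pics/s30c.png

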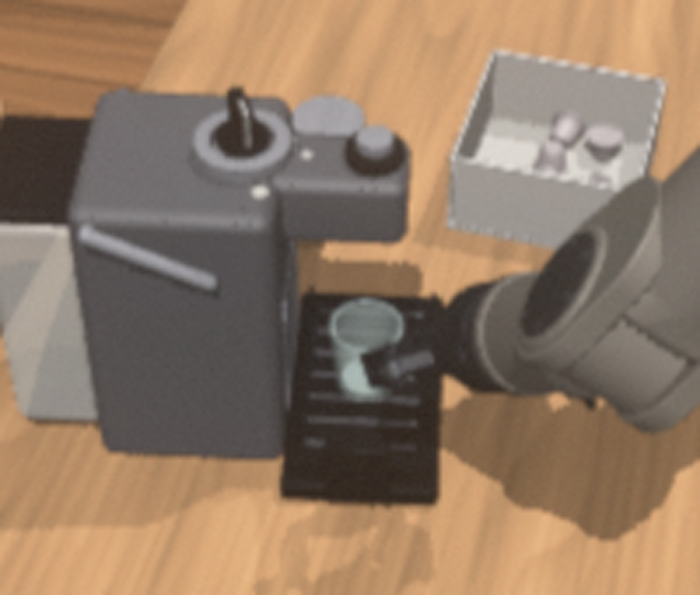

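Run:
```python
from h import *
print('side rim',plane('side',304.9,202.9,.091),'side button',plane('side',307.4,149.4,.2865))
cal=list(K('wrist'));cal[4]=np.load('pics/w30E.npy');cal=tuple(cal)
print('wrist rim',plane('wrist',319,211.5,.091,cal),'base',plane('wrist',319.5,160,.029,cal))
for uv in [(440,100),(238,185),(318,25)]: print(plane('wrist',*uv,.02,cal))
```

```text
side rim [ 0.61709877 -0.05558878  0.091     ] side button [ 0.61159996 -0.05364301  0.2865    ]
wrist rim [ 0.61514299 -0.05420038  0.091     ] base [ 0.61952719 -0.05835254  0.029     ]
[0.64982787 0.06165587 0.02      ]
[ 0.5835796  -0.17439936  0.02      ]
[0.53200473 0.04400962 0.02      ]
```

```bash
python3 -m crank '[[[0.02,0,-0.02],[0,0,0],0.04],[[0.02,0,-0.02],[0,0,0],0],[[-0.03,0,-0.03],[0,0,0],0],[[-0.032,0,-0.032],[0,0,0],0],[[-0.032,0,-0.032],[0,0,0],0],[[-0.032,0,-0.032],[0,0,0],0],[[-0.032,0,-0.032],[0,0,0],0],[[0,0,0],[0,0,0],0]]' 30; python3 -m crank '[[[0,0,0],[0,9,0],0],[[0,0,0],[0,9,0],0],[[0,0,0],[0,9,0],0],[[0,0,0],[0,9,0],0],[[0,0,0],[0,9,0],0],[[0,0,0],[0,0,0],0],[[0,0,0],[0,0,0],0]]'; python3 -c "
from h import *
plan([.6138,-.059,.36],40)
plan([.5338,-.0743,.36],100)"; python3 look.py top t31; python3 look.py side s31
```

```text
t: 35.3
eef_pos: [0.5197, 0.0601, 0.3878]
tool_rot: [0.348, 0.392, 0.837, -0.16]
contact_force: [0.4, -0.1, -0.8]
gripper_width: -0.001
t: 36.17
eef_pos: [0.5178, 0.0604, 0.384]
tool_rot: [0.0, 0.423, 0.906, -0.002]
contact_force: [0.6, 0.8, -1.1]
gripper_width: 0.001
t 36.175 pos [0.5178 0.0604 0.384 ] toolshift mm [-153.2   -3.1   24.3] yaw y 39.98 z [-0.001 -0.004 -1.   ] gw 0.001 F [ 0.6  0.8 -1.1]
turn deg [-0.2   0.11 -0.02]
toolshift after turn [-153.2   -3.2   24. ]
t 36.175 pos [0.5178 0.0604 0.384 ] toolshift mm [-113.5  -74.2   24.5] yaw y 39.98 z [-0.001 -0.004 -1.   ] gw 0.001 F [ 0.6  0.8 -1.1]
turn deg [-2.400e-01 -1.000e-02 -6.002e+01]
toolshift after turn [   7.6 -135.5   24. ]
t 36.225 pos [0.5176 0.0612 0.3843] toolshift mm [ 287.  -434.4  385.2] yaw y 40.08 z [-0.001 -0.003 -1.   ] gw 0.003 F [-0.5  0.1 -0.4]
t 36.275 pos [0.5176 0.0616 0.3847] toolshift mm [ 286.9 -434.7  385.3] yaw y 40.13 z [-0.001 -0.002 -1.   ] gw -0.001 F [0.1 0.8 0.2]
```

View pics/s31.png

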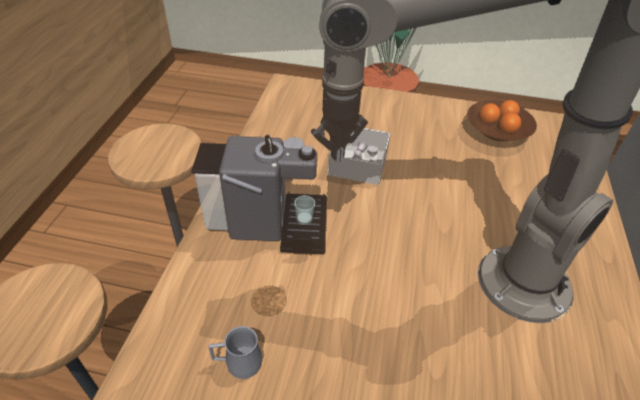

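View pics/t31.png

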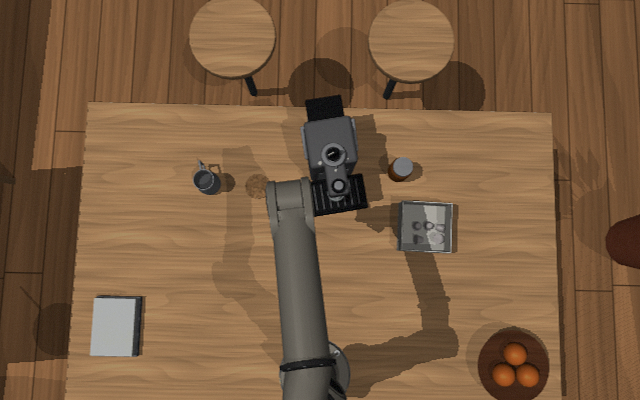

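```bash
python3 -m crank '[[[-0.038,-0.001,0.006],[0,0,0],0],[[-0.038,-0.001,0.006],[0,0,0],0],[[-0.038,-0.001,0.006],[0,0,0],0],[[-0.038,0,0.006],[0,0,0],0],[[0,0,0.02],[0,0,0],0],[[0,0,0],[0,0,0],0],[[0,0,0],[0,0,0],0]]'; python3 look.py wrist w32; python3 -c "
from h import *
plan([.6138,-.059,.305],40)
P=np.load('pics/w32P.npy').reshape(-1,3)
for lo,hi in [(.283,.292),(.268,.280)]:
  k=(P[:,2]>lo)&(P[:,2]<hi)&(np.hypot(P[:,0]-.614,P[:,1]+.059)<.025);S=P[k];print(len(S),np.median(S[:,2]),cv2.minEnclosingCircle((S[:,:2]*1000).astype(np.float32)))
"
```

```text
t: 37.15
eef_pos: [0.6137, -0.0565, 0.3421]
tool_rot: [0.0, 0.422, 0.907, 0.0]
contact_force: [1.0, 0.8, 0.7]
gripper_width: 0.006
t 37.2 pos [ 0.6139 -0.0567  0.3425] toolshift mm [ 439.1 -433.2  341.8] yaw y 40.13 z [ 0.001  0.    -1.   ] gw 0.001 F [-0.1  0.2  0.7]
t 37.2 pos [ 0.6139 -0.0567  0.3425] toolshift mm [-1.7 -1.6 37.5] yaw y 40.13 z [ 0.001  0.    -1.   ] gw 0.001 F [-0.1  0.2  0.7]
turn deg [0.06 0.02 0.13]
toolshift after turn [-1.8 -1.6 37.5]
1003 0.28642105249377536 ((613.9141235351562, -59.13444137573242), 13.86375904083252)
1404 0.27642936398228934 ((614.0115356445312, -58.88954162597656), 21.894765853881836)
```

View pics/w32.png

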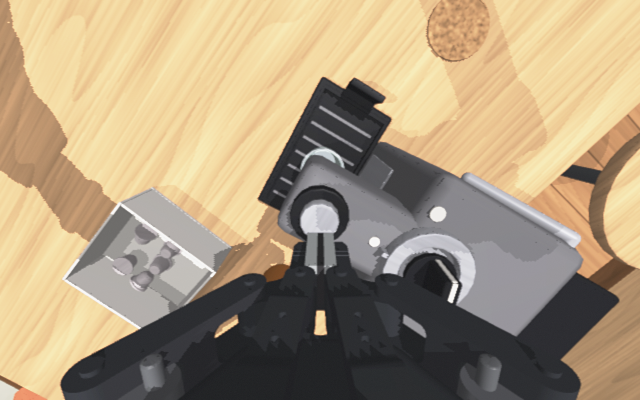

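```bash
python3 -m crank '[[[-0.0017,-0.0016,0.02],[0,0,0],0],[[0,0,0.016],[0,0,0],0],[[0,0,0],[0,0,0],0],[[0,0,0],[0,0,0],0]]'; python3 -m crank '[[[0,0,0.003],[0,0,0],0],[[0,0,0],[0,0,0],0],[[0,0,0],[0,0,0],0]]'; python3 look.py wrist w33
```

```text
t: 37.7
eef_pos: [0.6139, -0.0599, 0.3063]
tool_rot: [0.0, 0.422, 0.906, 0.0]
contact_force: [-0.4, -1.2, 0.5]
gripper_width: 0.0
t: 38.08
eef_pos: [0.6137, -0.0601, 0.3028]
tool_rot: [0.0, 0.422, 0.906, 0.0]
contact_force: [-0.4, 0.4, 0.4]
gripper_width: -0.001
t 38.125 pos [ 0.6137 -0.0601  0.3028] toolshift mm [ 440.7 -431.3  302.6] yaw y 40.03 z [ 0.  0. -1.] gw -0.005 F [ 0.1  0.4 -0.4]
```

View pics/w33.png

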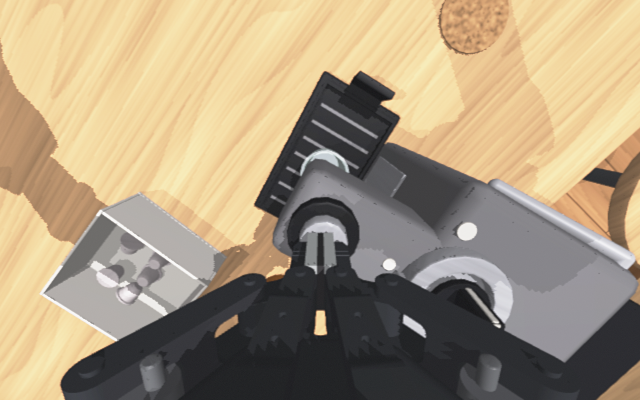

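```bash
python3 -m crank '[[[0,0,0.003],[0,0,0],0],[[0,0,0.002],[0,0,0],0],[[0,0,0.002],[0,0,0],0],[[0,0,0],[0,0,0],0],[[0,0,0],[0,0,0],0]]'; python3 -m crank '[[[0,0,0.0015],[0,0,0],0],[[0,0,0],[0,0,0],0],[[0,0,0],[0,0,0],0]]'
```

```text
t: 38.75
eef_pos: [0.6138, -0.0601, 0.2959]
tool_rot: [0.0, 0.422, 0.906, 0.0]
contact_force: [0.4, 0.5, 4.2]
gripper_width: -0.004
t: 39.12
eef_pos: [0.6139, -0.0602, 0.2951]
tool_rot: [0.0, 0.422, 0.906, 0.0]
contact_force: [-1.6, 0.1, 9.6]
gripper_width: -0.002
```

```bash
python3 -m crank '[[[0,0,0.001],[0,0,0],0],[[0,0,0],[0,0,0],0],[[0,0,0],[0,0,0],0]]'; python3 -m crank '[[[0,0,-0.006],[0,0,0],0],[[0,0,-0.02],[0,0,0],0],[[0,0,-0.04],[0,0,0],0],[[0,0,-0.05],[0,0,0],0],[[0.05,0,0],[0,0,0],0],[[0.05,0,0],[0,0,0],0],[[0.05,0,0],[0,0,0],0],[[0,0,0],[0,0,0],0],[[0,0,0],[0,0,0],0]]'; python3 look.py wrist w34;python3 look.py top t34;python3 look.py side s34
python3 - <<'E'
import cv2
s=cv2.imread('pics/s34.png');cv2.imwrite('pics/s34c.png',cv2.resize(s[110:300,180:400],None,fx=3.1,fy=3.1,interpolation=2))
E
```

```text
t: 39.5
eef_pos: [0.614, -0.0602, 0.295]
tool_rot: [0.001, 0.422, 0.906, 0.001]
contact_force: [-3.9, 1.6, 15.2]
gripper_width: -0.0
t: 40.62
eef_pos: [0.5168, 0.0546, 0.4088]
tool_rot: [-0.0, 0.422, 0.906, -0.0]
contact_force: [0.5, 0.1, 0.3]
gripper_width: -0.001
t 40.675 pos [0.5172 0.0539 0.4089] toolshift mm [ 290.9 -430.8  409.1] yaw y 39.96 z [-0.    -0.001 -1.   ] gw -0.005 F [ 0.3 -0.8  0. ]
t 40.725 pos [0.5174 0.0537 0.4089] toolshift mm [ 291.  -431.   409.1] yaw y 39.91 z [-0.    -0.001 -1.   ] gw -0.005 F [-0.5 -0.   0.6]
t 40.775 pos [0.5175 0.0536 0.4089] toolshift mm [ 290.9 -431.1  409.1] yaw y 39.89 z [-0.    -0.001 -1.   ] gw -0.001 F [-0.1 -0.6 -0.3]
```

View pics/w34.png

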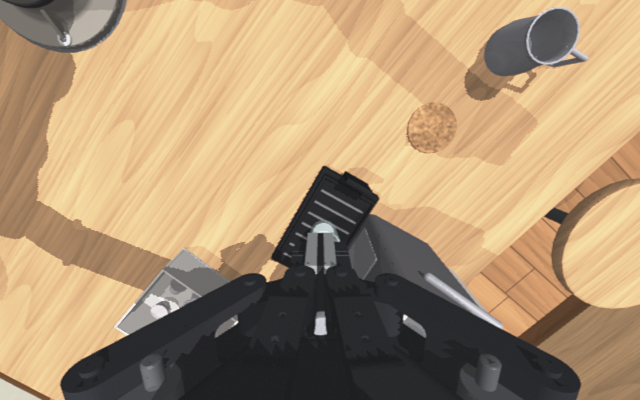

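View pics/s34c.png

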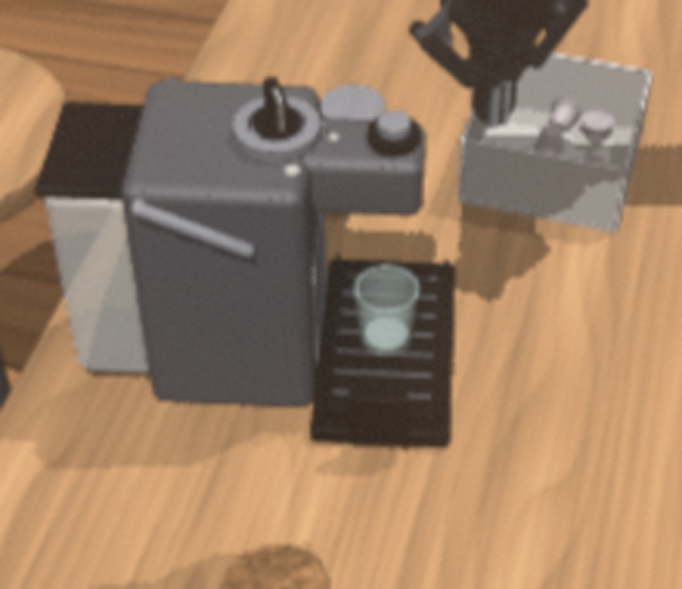

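View pics/t34.png

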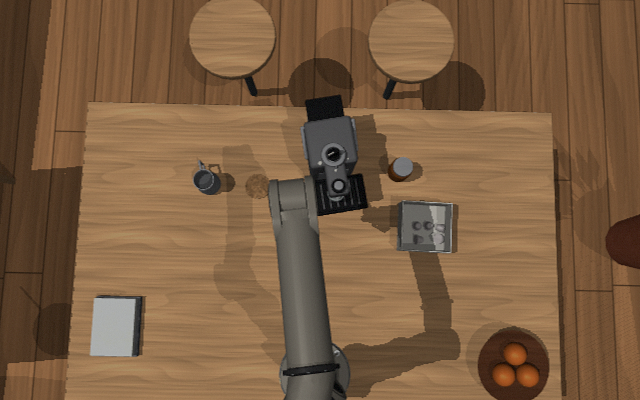

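```bash
python3 -c "
from station import bot
print(bot.hand_in())"
```

```text
the job is handed in; nothing more can be done
None
```

I finished every step of the job and handed it in at about 41 s of the 210 s allowed.

- **Pods:** I tipped the four pods on the tray into the caddy and put the one pod lying on the bar in with them. The wrist picture after that drop shows all five in the caddy. No sixth pod appeared in any view; I did not search behind the machine separately.
- **Tray:** It is back on the foot with its handle to the robot's left. Its edges ran parallel to the foot's and about 1 mm off centre, measured just before I let it go.
- **Cup:** It stands upright on the tray under the spout. The arm's position readings put it within about 1 mm of the spout, but the side camera suggested about 3 mm.
- **Dial:** The white line points at the largest dot, measured at about -1.20 rad. The outer ring's nib read between -164.6° and -166.5° across five pictures before, during and after the turn, so I saw no ring movement beyond measuring noise.
- **Brew button:** I pressed it last, until it hit a hard stop. Force rose from 9.6 to 15.2 N with almost no further travel, against the 5 N given for fully down, and then I let it go. The travel I worked out was about 5.4 mm, against the stated 6 mm, so the stop is my evidence that it went fully down.

The jug and jar were never touched. In the last pictures they stand where they started, the cup is upright and the arm is clear of everything.

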